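Dock the vial tray, then press the hand gauge onto the tilted air nipple and hold it there

ROBOT

A 6-joint arm with a two-finger parallel gripper is mounted at the origin on the work surface. World frame = base frame: x ahead of the robot, y to its left, z up, the work surface at z = 0. Lengths are in m, angles in rad, forces in N, time in s.
With the tool pointing down it reaches from about 0.425 to 0.95 m from the base axis. Payload 3.5 kg.
Tool frame: the origin (TCP) lies between the finger pads; the fingertips stand 14 mm ahead of it and the grasp point (between the pads) lies 5 mm behind it; z points along the fingers, y is the direction in which the jaws open and shut (so a half turn about z gives the same grasp; the last joint's range is limited). The gripper opens to 85 mm and grips with 20 to 120 N. Pads are 22 mm wide; open, the fingers measure 114 mm over their backs; the gripper's body (76 mm by 85 mm) begins 54 mm behind the grasp point. The pads swing forward as they close: fully open they stand 13 mm farther back than shut.
Start: joints at [1.066, 0.286, 1.577, -0, 1.279, -0.15], TCP at [0.234, 0.633, 0.245] pointing down, gripper open.
Joint ranges: [-2.77, 2.77], [-0.9, 2.22], [0.21, 2.48], [-1.53, 4.67], [0.24, 2.81], [-2.84, 2.84]. Speed limits (rad/s): [2.79, 2.79, 3.14, 3.14, 3.14, 3.14].

INTERFACE

Orientations are given as a unit quaternion [x, y, z, w].
In Python, from plant import ctrl gives the robot as it stands. The module is installed in compiled form; this text tells all that it offers.
- The arm moves only by the tool servo_tool, never from a script. Its argument "increments" is text: rows parted by semicolons, each of 7 numbers parted by spaces: the turn, a rotation vector about the tool's x, y, z in rad, then the shift along the tool's x, y, z in cm, then the finger opening in cm, from 0 to 8.54. In form: ax ay az dx dy dz claw; .... A call has 1 to 10 rows; each row is the pose to reach, as a shift and turn from the pose commanded when the call began, along the tool's axes at that moment; what a row does not reach only later rows make up. A row lasts 1/12 s, in which the tool goes at most 41.7 mm and 7.16 degrees, less where a joint would pass 70% of its speed; a pose out of reach is approached as far as the arm can. A call with a gripper value outside its range is refused whole. The fingers move at their own pace and stop on an object; "grip_force" is the grip in N (left out, the last holds). Time passes only in rows, so rows that repeat a pose let the fingers close. It gives the time, the measured TCP pose, the force and the opening at its end, in the units of the state.
- ctrl.get_state(): the state, without advancing time (a new reading comes with each control period).
- ctrl.read_camera(name): name is "scene" or "top" or "wrist"; returns (picture, depth): 400x640x3 uint8, red, green, blue; 400x640 float32, m along the optical axis (not along the pixel's ray), 0 where there is no reading.
- ctrl.camera_info(name): a dict with "camera_matrix" (3x3 intrinsics, pixels), "world_to_cam" (4x4, takes a point from world to camera coordinates). Camera axes: x right, y down, z forward; pixel columns grow to the right and rows downward; lengths in m; the calibration is good to about 2 mm. A picture is of the moment at which its call begins: read the wrist's pose just before it. camera_info takes no time and is no camera call; for the wrist camera it gives the pose at the moment of the call.
- ctrl.sign_off(): hands the job in, once; it reports no verdict.
The state is a dict: "time": time; "qpos": joint angles; "dq": joint speeds; "joint_efforts": joint torques, N m; "eef_pos": TCP position; "tcp_rot": TCP orientation; "contact_force": force on the tool from outside, world axes, zero at the start; "wrist_torque": the same for the moment, N m; "opening": opening from 0.0 (shut) to 1.0 (fully open).
Only numpy, scipy, OpenCV 4.12 (cv2) and the standard library are available. Lean on these libraries where they do the work, as an engineer would, in place of code of your own. Each camera call takes 0.05 s, during which the arm holds its last target.

TASK

Slide the loaded vial tray into the grooves of the blue dock until it is fully home against the back stop, vials standing, and let go of it. Then take the hand gauge from its stand, press its coupler squarely onto the tilted brass nipple until it snaps over and sits fully home, and finish still gripping the gauge and holding it pressed against the spring of the nipple's valve pin. Leave the beaker, the bottle and the jar where they are.

Things in the scene. Friction and masses are not known exactly. Their poses are not given: they have to be found in the camera images.
- dock: Fixed tray dock, blue rails, 130 wide (y), 150 long (x). Origin under its centre on the bench. Opens to its own -x (roughly world +y); the tray slides in along +x. Each rail: ledge top 8 mm above the bench, groove above it 11 mm high, then an overhanging lip, top at 25 mm; 84 mm between the lips, so no way in from above. Floor between the ledges at 4 mm. Back stop 30 mm tall, face at x = 63 mm
- dock_mouth (a point): Middle of the dock's mouth at ledge height (x = -65 mm in the dock, 8 mm above the bench); axes as the dock's. The grooves are 105 mm wide between their side walls. In front of the mouth two guide cheeks 25 mm tall flare from 105 mm apart to 129 mm apart, reaching 37 mm out
- dock_home (a point): Where the tray's origin is when the tray rests on the ledges fully home against the back stop: 3 mm past the dock's centre along +x, 8 mm above the bench. Axes as the dock's
- tray: White loose sample tray, 0.35 to 0.54 kg with its vials. Origin at the centre of its underside. Flange plate 120 (x) x 100 (y) x 6 thick, which runs in the grooves along x; on it a compartment box 100 x 76, its top 28 mm up; vial tops 59 mm up. Same both ways round: either end may go in first. Starts flat on the bench
- tray_handle (a point): Centre of the tray's yellow handle bar, 95 mm above the tray's underside, over its middle. Bar of 14 x 14 mm section, 115 mm long along x, so grip across y; a steel post 6 x 14 mm under it at each end (x = +/-54.5 mm)
- vial0: Loose amber vial with white cap, 19 mm across, 50 tall, standing in a compartment of the tray (floor 3 mm above the flange top). Origin at its underside, z up along it
- vial1: Loose amber vial with white cap, 19 mm across, 50 tall, standing in a compartment of the tray (floor 3 mm above the flange top). Origin at its underside, z up along it
- vial2: Loose amber vial with white cap, 19 mm across, 50 tall, standing in a compartment of the tray (floor 3 mm above the flange top). Origin at its underside, z up along it
- vial3: Loose amber vial with white cap, 19 mm across, 50 tall, standing in a compartment of the tray (floor 3 mm above the flange top). Origin at its underside, z up along it
- nipple: Brass nipple on the sloping top of a fixed aluminium manifold block (foot 100 x 80 mm, top edge about 80 mm high). z points out along the nipple, 0.5 rad from vertical; origin at its foot, about 66 mm above the bench. Collar 27 mm across from z = 0 to 4 mm, shank 14 mm across to z = 19, cone to 7 mm across at the tip, z = 28; red spring pin 5 mm across out to z = 37 mm
- nipple_seat (a point): Centre of the collar's top face, 4 mm from the nipple's origin along its axis; axes as the nipple's. The gauge's mouth rests here when fully home. Four spring balls 12 mm above it (10 mm from the axis) give the snap: a bump of some 4 to 8 N at 15 to 12 mm of the mouth above the seat, a pull onto the seat at 9 to 5 mm, snapped over at 4 mm
- valve_pin (a joint): How far the red valve pin is pressed in along the nipple's axis, m: 0 free, about 0.007 with the coupler fully home (the coupler's mouth on the collar). Its spring pushes back with about 3 N plus 1 N per mm, about 10 N at home, and lifts the coupler some 3 to 5 mm back off the seat if it is not held down
- stand: Grey fixed gauge stand, 75 x 75 x 30 tall, with a round hole 39 mm across and 24 deep from the top. Origin at the centre of its underside
- gauge: Loose hand pressure gauge with snap coupler, 0.16 to 0.26 kg, 115 tall, mouth down in the stand, 6 mm above the bench. Origin at the centre of the mouth (lower end), z up its axis. Steel coupler 34 mm across to z = 34 (mouth 17 mm across, 5 mm deep, wider inside, ceiling at z = 26), black dial case 39 mm across at z = 33 to 73 facing +x. Fits the nipple in any turn about its axis
- gauge_grip (a point): Centre of the orange square grip, 96 mm above the mouth on the gauge's axis; axes as the gauge's. Grip 26 x 26 mm, from 73 to 115 mm above the mouth, faces square to x and y
- beaker: Loose glass beaker, bystander, 72 mm across, 90 tall; origin under its centre
- reagent: Loose amber bottle with blue cap, bystander, 56 mm across, 120 tall; origin under its centre
- jar: Loose white jar with green cap, bystander, 52 mm across, 60 tall; origin under its centre
Mind the look-alikes: they are no part of the job. There is more than one size of the gauge; the one meant has the size given above. Leave any brown look-alike of the tray alone.

How it is judged:
By the outcome, as a careful person would: the job done as asked, in the order asked, and still so for the second after the job is handed in, while the arm keeps its last pose, push and grip.
It also fails if it takes over 58 s, if anything falls off the work surface, if the arm or the gripper's body presses on something with over 40 N, if the wrist force passes 120 N, or if a joint passes its speed limit or range.

## Working session

There is one attempt and no reset: what is moved stays moved. The work goes in short steps, Python scripts to look and compute and a tool call to move; the robot and the scene stay as the last step left them, time stands still between calls to the robot, and variables do not carry over. Pictures are saved under pics/ and viewed, and the job is handed in when it is done.

Besides the shell and the picture viewer there is one more tool, called after "Call:" as name(argument=value, ...) on one line, values as JSON. servo_tool: Moves the arm, as the interface text tells. Its arguments: {"type":"object","properties":{"increments":{"type":"string"},"grip_force":{"type":"number"}},"required":["increments"]}

```bash
mkdir -p pics
cat > h.py <<'E'
import numpy as np,cv2
from plant import ctrl
from scipy.spatial.transform import Rotation as R
def grab(n,tag):
    info=ctrl.camera_info(n); p,d=ctrl.read_camera(n)
    cv2.imwrite(f'pics/{tag}.png',cv2.cvtColor(p,cv2.COLOR_RGB2BGR))
    np.savez(f'pics/{tag}.npz',p=p,d=d,K=info['camera_matrix'],T=info['world_to_cam'])
    return p,d
def load(tag):
    return np.load(f'pics/{tag}.npz')
def w(f,u,v,dep=None):
    K,T=np.array(f['K']),np.array(f['T'])
    if dep is None: dep=f['d'][int(v),int(u)]
    c=np.array([(u-K[0,2])/K[0,0]*dep,(v-K[1,2])/K[1,1]*dep,dep,1])
    return (np.linalg.inv(T)@c)[:3]
def wz(f,u,v,z):
    "intersect pixel ray with plane z"
    K,T=np.array(f['K']),np.array(f['T']);I=np.linalg.inv(T)
    o=I[:3,3];r=I[:3,:3]@np.array([(u-K[0,2])/K[0,0],(v-K[1,2])/K[1,1],1]);
    return o+r*(z-o[2])/r[2]
def px(f,P):
    K,T=np.array(f['K']),np.array(f['T']);c=T[:3,:3]@np.array(P)+T[:3,3];q=K@c
    return q[:2]/q[2]
def cloud(f):
    K,T=np.array(f['K']),np.array(f['T']);d=f['d'];v,u=np.mgrid[:400,:640]
    c=np.stack([(u-K[0,2])/K[0,0]*d,(v-K[1,2])/K[1,1]*d,d,np.ones_like(d)],-1)
    return (c@np.linalg.inv(T).T)[...,:3]
def crop(tag,u0,v0,u1,v1,s,out):
    im=cv2.imread(f'pics/{tag}.png')[v0:v1,u0:u1]
    cv2.imwrite(f'pics/{out}.png',cv2.resize(im,None,fx=s,fy=s,interpolation=cv2.INTER_CUBIC))
E
python3 - <<'E'
from h import *
for n in ('scene','top','wrist'): grab(n,n+'0')
s=ctrl.get_state(); print(s)
E
```

```text
{'time': 0.15, 'qpos': array([ 1.06598901e+00,  2.87012604e-01,  1.57785814e+00,  8.88420454e-06,
        1.27858426e+00, -1.50042340e-01]), 'dq': array([-0.00044931, -0.002942  , -0.00421975, -0.00020755, -0.00059318,
        0.00044711]), 'joint_efforts': array([ 9.20018319e-04, -4.06604648e+01, -2.93142897e+01, -1.15681191e-04,
        3.92422982e-03,  5.03489218e-06]), 'eef_pos': array([0.23423308, 0.63253537, 0.24422184]), 'tcp_rot': array([ 1.76454927e-01,  9.84308281e-01, -8.80333570e-04, -3.03496587e-04]), 'contact_force': array([ 0.52555495,  0.31358387, -0.21343215]), 'wrist_torque': array([ 0.02955468, -0.03350511,  0.01149843]), 'opening': 1.0030129617675465}
```

View pics/scene0.png

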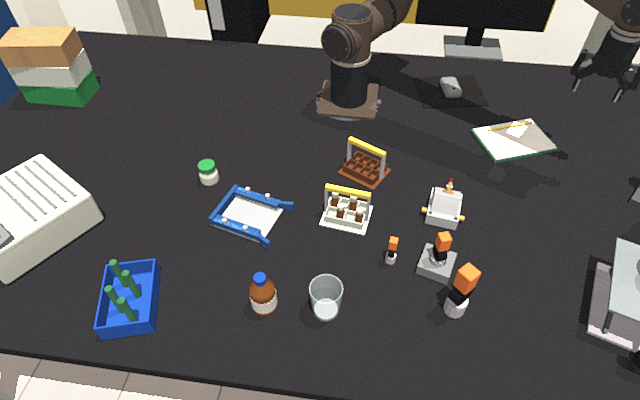

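View pics/top0.png

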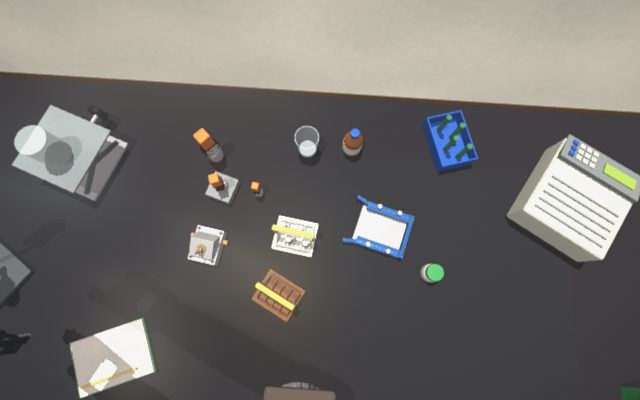

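View pics/wrist0.png

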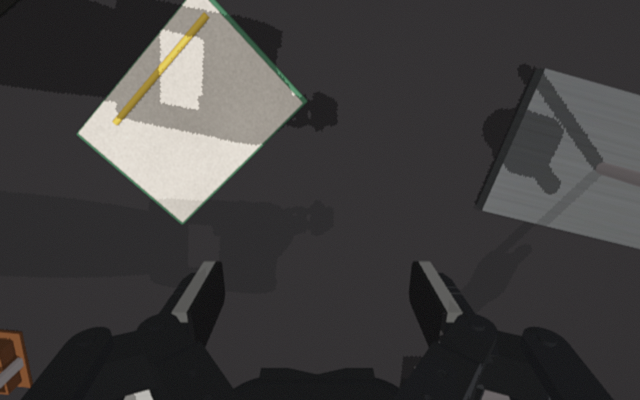

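Run:
```python
from h import *
f=load('top0'); I=np.linalg.inv(f['T']); print(f['K'],I.round(3))
for n,(u,v) in dict(stand=(218,184),gripT=(214,179),bigT=(204,139),smallT=(256,186),trayh=(294,232),trayL=(277,232),trayR=(314,237),dock=(380,228),nip=(201,249),brown=(275,297),jar=(433,271),beak=(308,140),bot=(354,133)).items(): print(n,w(f,u,v).round(3))
crop('top0',170,110,450,330,2.85,'c1')
crop('scene0',190,120,490,330,2.6,'c2')
```

```text
[[361.43550201   0.         316.3384407 ]
 [  0.         361.43550201 205.85249359]
 [  0.           0.           1.        ]] [[ 7.000e-02 -9.750e-01  2.100e-01  3.750e-01]
 [-9.980e-01 -6.900e-02  1.600e-02 -2.600e-02]
 [-1.000e-03 -2.110e-01 -9.780e-01  1.064e+00]
 [ 0.000e+00  0.000e+00  0.000e+00  1.000e+00]]
stand [0.626 0.266 0.096]
gripT [0.633 0.272 0.118]
bigT [0.735 0.304 0.148]
smallT [0.631 0.163 0.082]
trayh [0.506 0.044 0.104]
trayL [0.513 0.099 0.021]
trayR [ 0.505 -0.01   0.036]
dock [ 0.549 -0.202  0.004]
nip [0.445 0.293 0.083]
brown [0.334 0.079 0.101]
jar [ 0.431 -0.34   0.063]
beak [0.81  0.031 0.005]
bot [ 0.794 -0.102  0.118]
```

View pics/c1.png

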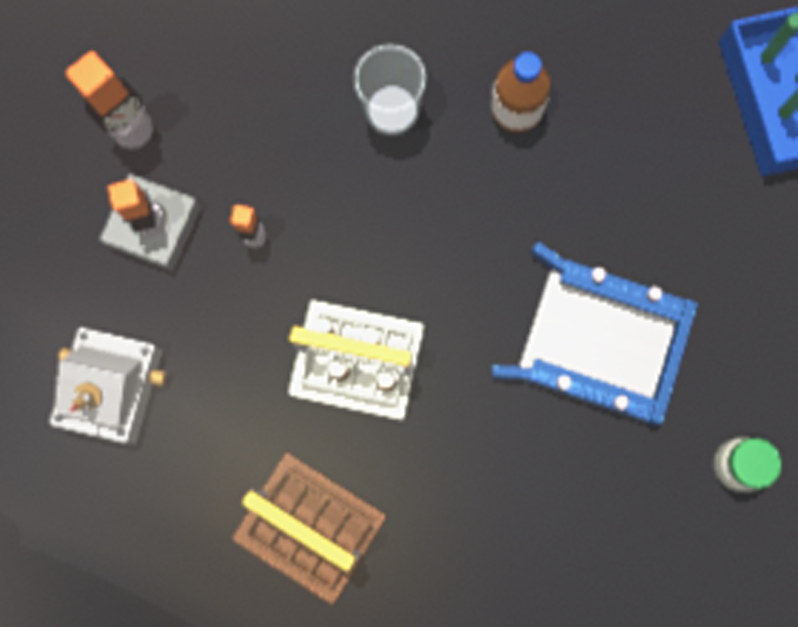

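View pics/c2.png

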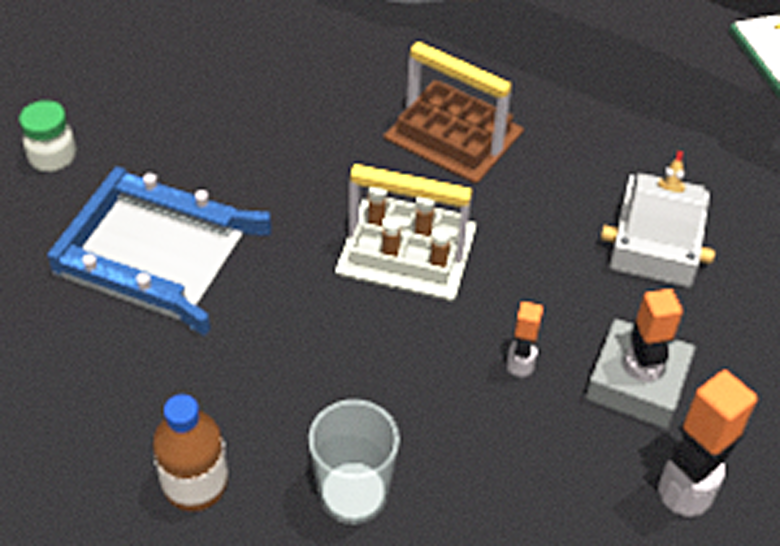

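```bash
cat >> h.py <<'E'
def hsv(f): return cv2.cvtColor(f['p'],cv2.COLOR_RGB2HSV)
def rect(mask,f,z):
    "minAreaRect of mask pixels projected to plane z"
    v,u=np.nonzero(mask); P=np.array([wz(f,a,b,z)[:2] for a,b in zip(u,v)],np.float32)
    r=cv2.minAreaRect(P*1000); return np.array(r[0])/1000,np.array(r[1]),r[2],P
E
python3 - <<'E'
from h import *
for t in ('top0','scene0'):
    f=load(t); H=hsv(f); C=cloud(f)
    y=(H[...,0]>20)&(H[...,0]<35)&(H[...,1]>120)&(H[...,2]>120)
    m=y&(C[...,0]>.42)&(C[...,0]<.6)&(abs(C[...,1]-.045)<.1)
    v,u=np.nonzero(m); P=C[m]; print(t,len(P),P.min(0).round(3),P.max(0).round(3))
    r=rect(m,f,0.102); print('handle',r[:3])
    b=(H[...,0]>100)&(H[...,0]<125)&(H[...,1]>150)&(abs(C[...,0]-.55)<.13)&(abs(C[...,1]+.2)<.16)
    P=C[b]; print('dock',P.min(0).round(3),P.max(0).round(3))
    np.save(f'pics/dock_{t}.npy',P)
    top=P[(P[:,2]>.021)]; print(len(top),cv2.minAreaRect((top[:,:2]*1000).astype(np.float32)))
    # bird-eye raster of dock
    img=np.zeros((300,400,3),np.uint8)
    q=((P[:,:2]-[.43,-.32])*1200).astype(int)
    for (a,c),z in zip(q,P[:,2]):
        if 0<=a<300 and 0<=c<400: cv2.circle(img,(399-c,299-a),1,(255,255-min(255,int(z*7000)) if z<.03 else 255,min(255,max(0,int(z*8000)))),-1)
    cv2.imwrite(f'pics/be_{t}.png',cv2.resize(img,None,fx=1.8,fy=1.8))
E
```

```text
top0 15 [ 0.496 -0.005 -0.   ] [0.533 0.118 0.102]
handle (array([0.50718323, 0.04941737]), array([111.74092865,  15.0594511 ]), 79.9165267944336)
dock [ 0.466 -0.282  0.018] [ 0.634 -0.131  0.032]
110 ((548.111328125, -193.42617797851562), (169.69801330566406, 127.18903350830078), 73.15847778320312)
scene0 218 [ 0.42  -0.006 -0.003] [0.526 0.11  0.106]
handle (array([0.51718018, 0.0500684 ]), array([115.10974884,  25.52687645]), 81.72015380859375)
dock [ 0.466 -0.292 -0.001] [ 0.644 -0.091  0.034]
698 ((552.8497924804688, -194.09469604492188), (175.0951385498047, 144.33106994628906), 75.38487243652344)
```

View pics/be_top0.png

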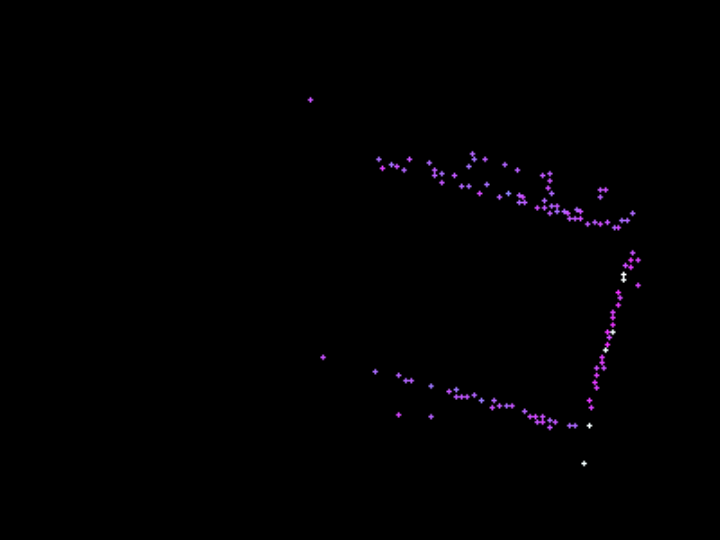

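```bash
cat >> h.py <<'E'
def down(yawy):
    "tool pointing down, tool y at world angle yawy (deg)"
    a=np.radians(yawy); y=np.array([np.cos(a),np.sin(a),0]); z=np.array([0,0,-1.]); x=np.cross(y,z)
    return R.from_matrix(np.stack([x,y,z],1))
def inc(p,Rt,base=None):
    s=ctrl.get_state(); p0,R0=(s['eef_pos'],R.from_quat(s['tcp_rot'])) if base is None else base
    r=(R0.inv()*Rt).as_rotvec(); d=R0.inv().apply(np.array(p)-p0)*100
    print('inc:',' '.join(f'{x:.3f}' for x in r),' '.join(f'{x:.2f}' for x in d),'| rows rot',round(np.degrees(np.linalg.norm(r))/7.16,1),'trans',round(np.linalg.norm(d)/4.17,1))
def st():
    s=ctrl.get_state(); M=R.from_quat(s['tcp_rot']).as_matrix()
    print('t',round(s['time'],2),'p',s['eef_pos'].round(4),'yawy',np.degrees(np.arctan2(M[1,1],M[0,1])).round(2),'z',M[:,2].round(4),'F',s['contact_force'].round(1),'open',round(s['opening'],3),'q',s['qpos'].round(2))
E
python3 - <<'E'
from h import *
f=load('wrist0'); s=ctrl.get_state(); I=np.linalg.inv(f['T']); R0=R.from_quat(s['tcp_rot'])
print('cam in tool',R0.inv().apply(I[:3,3]-s['eef_pos']), (R0.inv().as_matrix()@I[:3,:3]).round(3), f['K'][0])
st(); inc([.45,.02,.33],down(-10))
E
```

```text
cam in tool [ 0.08428498 -0.00058672 -0.12859981] [[-0.001 -0.945 -0.327]
 [ 1.    -0.001 -0.001]
 [ 0.001 -0.327  0.945]] [326.90522539   0.         316.56026143]
t 0.15 p [0.2342 0.6325 0.2442] yawy 69.67 z [-9.0e-04 -1.6e-03 -1.0e+00] F [ 0.5  0.3 -0.2] open 1.003 q [ 1.07  0.29  1.58  0.    1.28 -0.15]
inc: -0.002 0.001 1.391 -41.51 -49.96 -8.50 | rows rot 11.1 trans 15.7
```

Call:
servo_tool(increments="0 0 0.7 -20.7 -25 -8.5 8.5;0 0 0.7 -20.7 -25 -8.5 8.5;0 0 0.7 -20.7 -25 -8.5 8.5;0 0 0.7 -20.7 -25 -8.5 8.5;0 0 0.7 -20.7 -25 -8.5 8.5;0 0 1.39 -41.5 -50 -8.5 8.5;0 0 1.39 -41.5 -50 -8.5 8.5;0 0 1.39 -41.5 -50 -8.5 8.5;0 0 1.39 -41.5 -50 -8.5 8.5;0 0 1.39 -41.5 -50 -8.5 8.5")

```text
time: 0.98
eef_pos: [0.3699, 0.2449, 0.313]
tcp_rot: [0.721, 0.693, 0.0, 0.0]
contact_force: [0.6, 0.5, -0.8]
opening: 0.997
```

Run:
```python
from h import *
st(); inc([.49,.05,.33],down(-10))
```

```text
t 0.98 p [0.3699 0.2449 0.313 ] yawy -2.27 z [ 2.e-04  0.e+00 -1.e+00] F [ 0.6  0.5 -0.8] open 0.997 q [ 0.36 -0.3   2.03 -0.    1.4   0.39]
inc: 0.000 -0.000 0.135 -19.00 12.77 -1.70 | rows rot 1.1 trans 5.5
```

Call:
servo_tool(increments="0 0 0.135 -19 12.8 -1.7 8.5;0 0 0.135 -19 12.8 -1.7 8.5;0 0 0.135 -19 12.8 -1.7 8.5;0 0 0.135 -19 12.8 -1.7 8.5;0 0 0.135 -19 12.8 -1.7 8.5;0 0 0.135 -19 12.8 -1.7 8.5;0 0 0.135 -19 12.8 -1.7 8.5;0 0 0.135 -19 12.8 -1.7 8.5")

```text
time: 1.65
eef_pos: [0.4917, 0.0516, 0.3295]
tcp_rot: [0.765, 0.644, -0.0, -0.001]
contact_force: [0.1, -0.1, 0.6]
opening: 0.995
```

Run:
```python
from h import *
st(); grab('wrist','w1')
```

```text
t 1.65 p [0.4917 0.0516 0.3295] yawy -9.83 z [-1.3e-03  5.0e-04 -1.0e+00] F [ 0.1 -0.1  0.6] open 0.995 q [-0.1  -0.18  1.91  0.    1.41  0.07]
```

View pics/w1.png

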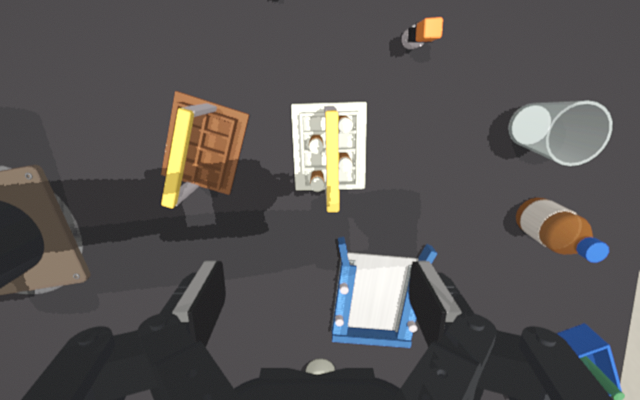

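Run:
```python
from h import *
crop('w1',280,90,380,220,4.6,'w1a'); crop('w1',325,225,445,355,4.6,'w1b')
```

```text
(no output)
```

View pics/w1a.png

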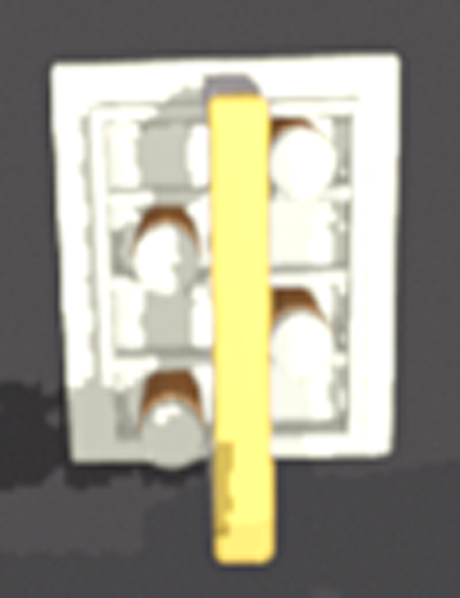

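View pics/w1b.png

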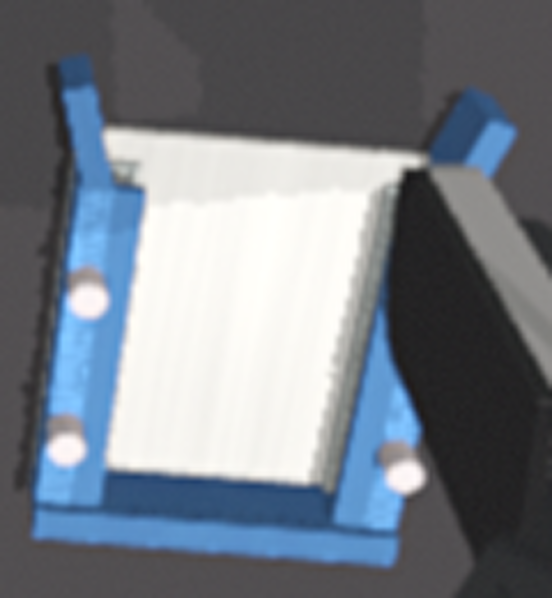

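Run:
```python
from h import *
f=load('w1')
a=lambda x,y,z:wz(f,280+x/4.6-.4,90+y/4.6-.4,z)
b=lambda x,y,z:wz(f,325+x/4.6-.4,225+y/4.6-.4,z)
print('handle');[print(a(*q,.102).round(4)) for q in [(211,95),(268,95),(213,562),(274,562)]]
print('flange');[print(a(*q,.006).round(4)) for q in [(52,64),(400,55),(72,462),(390,456)]]
def ang(p,q): d=q-p; return np.degrees(np.arctan2(d[1],d[0])).round(2),np.linalg.norm(d).round(4)
for n,p,q,z in [('Lin',(143,188),(103,507),.025),('Lout',(78,188),(36,505),.025),('Rin',(390,300),(334,522),.025),('stopfront',(103,475),(330,490),.004),('stopTopF',(36,508),(400,530),.03),('stopTopB',(33,538),(394,567),.03),('floorfront',(105,128),(425,155),.004)]:
    P,Q=b(*p,z),b(*q,z); print(n,P[:2].round(4),Q[:2].round(4),ang(P,Q))
H=[a(*q,.102) for q in [(211,95),(268,95),(213,562),(274,562)]]
print(np.mean(H,0),ang(H[2],H[0]),ang(H[3],H[1]))
F=[a(*q,.006) for q in [(52,64),(400,55),(72,462),(390,456)]]; print(np.mean(F,0),ang(F[2],F[0]),ang(F[3],F[1]),ang(F[0],F[1]),ang(F[2],F[3]))
```

```text
handle
[0.5103 0.1058 0.102 ]
[0.5232 0.1036 0.102 ]
[ 0.492  -0.0082  0.102 ]
[ 0.5073 -0.0108  0.102 ]
flange
[0.4675 0.1148 0.006 ]
[0.5672 0.0999 0.006 ]
[ 0.4498 -0.0053  0.006 ]
[ 0.5492 -0.0205  0.006 ]
Lin [ 0.5192 -0.1328] [ 0.4878 -0.2594] (np.float64(-103.93), np.float64(0.1304))
Lout [ 0.4981 -0.1292] [ 0.4643 -0.2545] (np.float64(-105.09), np.float64(0.1298))
Rin [ 0.5957 -0.1901] [ 0.5685 -0.2802] (np.float64(-106.84), np.float64(0.0942))
stopfront [ 0.489  -0.2639] [ 0.5714 -0.2852] (np.float64(-14.48), np.float64(0.0851))
stopTopF [ 0.4646 -0.2513] [ 0.5905 -0.283 ] (np.float64(-14.13), np.float64(0.1298))
stopTopB [ 0.4615 -0.2642] [ 0.5871 -0.2992] (np.float64(-15.57), np.float64(0.1304))
floorfront [ 0.5102 -0.1205] [ 0.6166 -0.1495] (np.float64(-15.27), np.float64(0.1102))
[0.50821544 0.04761838 0.102     ] (np.float64(80.88), np.float64(0.1155)) (np.float64(82.09), np.float64(0.1155))
[0.50841857 0.04723473 0.006     ] (np.float64(81.63), np.float64(0.1213)) (np.float64(81.49), np.float64(0.1218)) (np.float64(-8.46), np.float64(0.1008)) (np.float64(-8.74), np.float64(0.1005))
```

Run:
```python
from h import *
inc([.5083,.0475,.16],down(-8.5));inc([.5083,.0475,.09],down(-8.5))
```

```text
inc: -0.001 -0.000 -0.021 -0.22 1.80 16.95 | rows rot 0.2 trans 4.1
inc: -0.001 -0.000 -0.021 -0.22 1.81 23.95 | rows rot 0.2 trans 5.8
```

Call:
servo_tool(increments="0 0 -0.021 -0.2 1.8 4 8.5;0 0 -0.021 -0.2 1.8 8 8.5;0 0 -0.021 -0.2 1.8 12 8.5;0 0 -0.021 -0.2 1.8 15 8.5;0 0 -0.021 -0.2 1.8 16.5 8.5;0 0 -0.021 -0.2 1.8 17 8.5;0 0 -0.021 -0.2 1.8 17 8.5")

```text
time: 2.28
eef_pos: [0.5074, 0.0489, 0.1585]
tcp_rot: [0.757, 0.654, -0.001, -0.001]
contact_force: [-0.2, 0.0, 0.4]
opening: 0.994
```

Run:
```python
from h import *
st();inc([.5083,.0475,.09],down(-8.5)); grab('wrist','w2')
```

```text
t 2.28 p [0.5074 0.0489 0.1585] yawy -8.37 z [-3.5e-03  5.0e-04 -1.0e+00] F [-0.2  0.   0.4] open 0.994 q [-0.1   0.01  2.05  0.    1.08  0.04]
inc: -0.004 -0.000 0.002 -0.12 0.13 6.85 | rows rot 0.0 trans 1.6
```

View pics/w2.png

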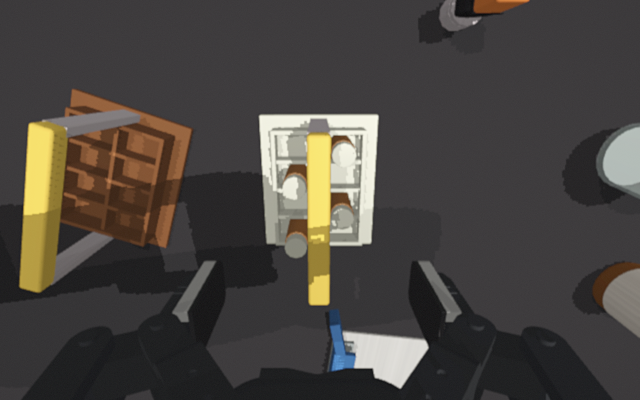

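Call:
servo_tool(increments="-0.004 0 0 -0.1 0.1 3.5 8.5;-0.004 0 0 -0.1 0.1 5.5 8.5;-0.004 0 0 -0.1 0.1 6.7 8.5;-0.004 0 0 -0.1 0.1 6.8 6;-0.004 0 0 -0.1 0.1 6.8 3;-0.004 0 0 -0.1 0.1 6.8 1;-0.004 0 0 -0.1 0.1 6.8 0.5;-0.004 0 0 -0.1 0.1 6.8 0.5;-0.004 0 0 -0.1 0.1 6.8 0.5", grip_force=80)

```text
time: 3.08
eef_pos: [0.5098, 0.0464, 0.0931]
tcp_rot: [0.757, 0.653, 0.001, 0.001]
contact_force: [-0.7, 0.2, -2.0]
opening: 0.147
```

Run:
```python
from h import *
st()
```

```text
t 3.08 p [0.5098 0.0464 0.0931] yawy -8.47 z [ 3.7e-03 -5.0e-04 -1.0e+00] F [-0.7  0.2 -2. ] open 0.147 q [-0.11  0.11  2.09 -0.    0.94  0.04]
```

Call:
servo_tool(increments="0 0 0 0 0 0 0.5;0 0 0 0 0 -0.5 0.5;0 0 0 0 0 -1.5 0.5;0 0 0 0 0 -2.5 0.5;0 0 0 0 0 -3 0.5;0 0 0 0 0 -3 0.5")

```text
time: 3.58
eef_pos: [0.511, 0.0462, 0.1241]
tcp_rot: [0.757, 0.653, 0.003, 0.003]
contact_force: [1.2, -0.5, -3.7]
opening: 0.141
```

Run:
```python
from h import *
st();grab('scene','s3');grab('wrist','w3'); crop('s3',190,120,490,330,2.6,'s3c')
x=np.array([np.cos(np.radians(-105)),np.sin(np.radians(-105))]); h=np.array([.544,-.212])
p=h-.17*x;print(p)
inc([*p,.1231],down(-15.1))
```

```text
t 3.58 p [0.511  0.0462 0.1241] yawy -8.48 z [ 0.008 -0.001 -1.   ] F [ 1.2 -0.5 -3.7] open 0.141 q [-0.11  0.06  2.07 -0.    1.    0.04]
[ 0.58799924 -0.04779261]
inc: 0.005 -0.000 0.116 -8.16 9.12 -0.02 | rows rot 0.9 trans 2.9
```

View pics/s3c.png

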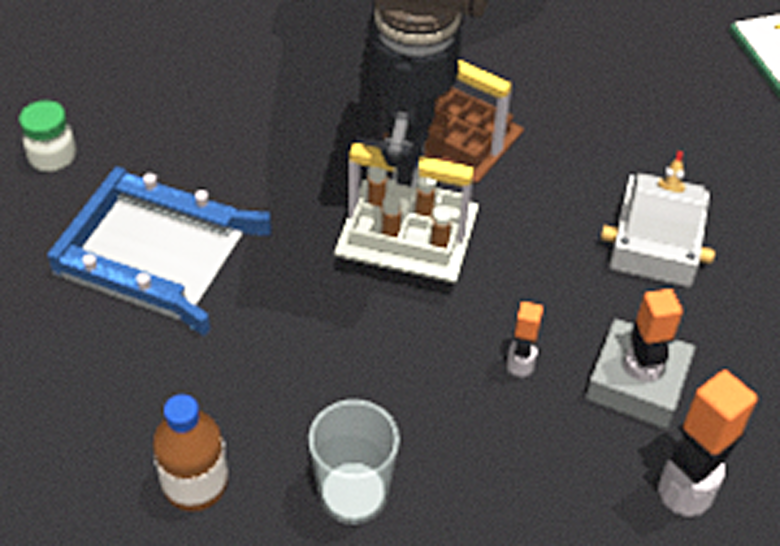

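View pics/w3.png

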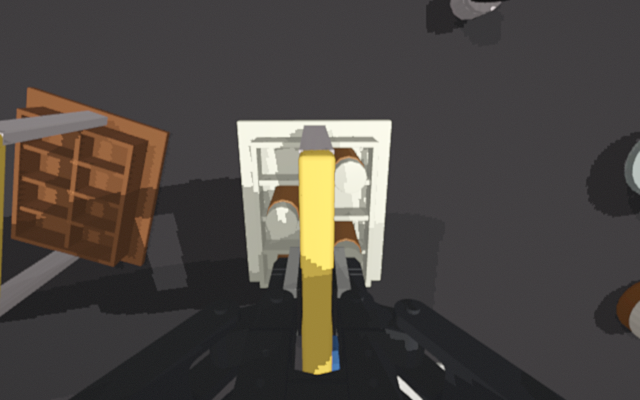

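Call:
servo_tool(increments="0.002 0 0.03 -2 2 0 0.5;0.005 0 0.06 -3.2 3.6 0 0.5;0.005 0 0.09 -4.5 5 0 0.5;0.005 0 0.116 -5.7 6.4 0 0.5;0.005 0 0.116 -7 7.8 0 0.5;0.005 0 0.116 -7.8 8.7 0 0.5;0.005 0 0.116 -8.1 9.1 0 0.5;0.005 0 0.116 -8.1 9.1 0 0.5;0.005 0 0.116 -8.1 9.1 0 0.5")

```text
time: 4.43
eef_pos: [0.587, -0.0466, 0.1218]
tcp_rot: [0.794, 0.608, -0.001, -0.001]
contact_force: [0.8, -0.7, -4.3]
opening: 0.145
```

Run:
```python
from h import *
st();grab('wrist','w4')
x=np.array([np.cos(np.radians(-105)),np.sin(np.radians(-105))]); h=np.array([.544,-.212])
p=h-.17*x;print(p)
inc([*p,.1034],down(-15.1))
```

```text
t 4.43 p [ 0.587  -0.0466  0.1218] yawy -15.13 z [-0.0027  0.0013 -1.    ] F [ 0.8 -0.7 -4.3] open 0.145 q [-0.25  0.23  1.88  0.    1.03  0.01]
[ 0.58799924 -0.04779261]
inc: -0.003 -0.001 -0.000 -0.11 0.15 1.84 | rows rot 0.0 trans 0.4
```

View pics/w4.png

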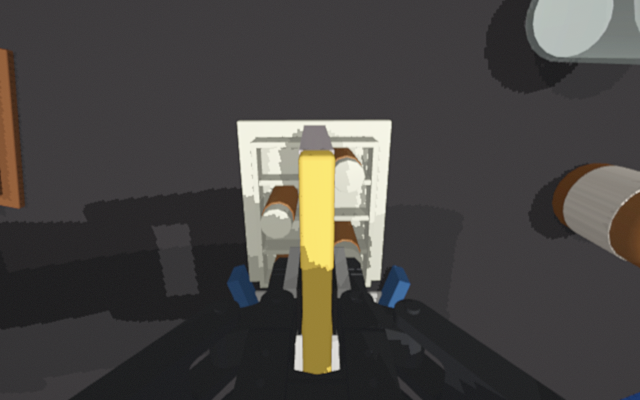

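Call:
servo_tool(increments="-0.003 0 0 -0.1 0.1 1 0.5;-0.003 0 0 -0.1 0.1 1.6 0.5;-0.003 0 0 -0.1 0.1 1.8 0.5;-0.003 0 0 -0.1 0.1 1.8 0.5")

```text
time: 4.82
eef_pos: [0.5871, -0.0477, 0.1027]
tcp_rot: [0.794, 0.608, -0.0, -0.001]
contact_force: [-0.9, 0.0, -4.2]
opening: 0.146
```

```bash
cat >> h.py <<'E'
def dk():
    a=np.radians(-105);x=np.array([np.cos(a),np.sin(a)]);y=np.array([-x[1],x[0]]);d=ctrl.get_state();e=d['eef_pos'][:2]-[.544,-.212];F=d['contact_force'][:2]
    print('dock frame mm',(e@x*1000).round(1),(e@y*1000).round(1),'F',(F@x).round(1),(F@y).round(1),'under',((d['eef_pos'][2]-.0931)*1000).round(1))
E
python3 - <<'E'
from h import *
st();dk()
E
```

```text
t 4.82 p [ 0.5871 -0.0477  0.1027] yawy -15.1 z [-1.4e-03  5.0e-04 -1.0e+00] F [-0.9  0.  -4.2] open 0.146 q [-0.25  0.26  1.89  0.    0.99  0.01]
dock frame mm -169.9 -0.9 F 0.2 -0.9 under 9.6
```

Call:
servo_tool(increments="-0.001 0 0 -1 0.07 -0.1 0.5;-0.001 0 0 -2 0.07 -0.1 0.5;-0.001 0 0 -3.2 0.07 -0.1 0.5;-0.001 0 0 -4.4 0.07 -0.1 0.5;-0.001 0 0 -5.5 0.07 -0.1 0.5;-0.001 0 0 -6.3 0.07 -0.1 0.5;-0.001 0 0 -7 0.07 -0.1 0.5;-0.001 0 0 -7 0.07 -0.1 0.5")

```text
time: 5.48
eef_pos: [0.57, -0.1179, 0.105]
tcp_rot: [0.794, 0.607, 0.0, 0.001]
contact_force: [0.1, -1.1, -7.0]
opening: 0.143
```

Run:
```python
from h import *
st();dk()
```

```text
t 5.48 p [ 0.57   -0.1179  0.105 ] yawy -15.19 z [ 0.0016 -0.0015 -1.    ] F [ 0.1 -1.1 -7. ] open 0.143 q [-0.38  0.24  1.91 -0.    0.99 -0.11]
dock frame mm -97.6 0.7 F 1.0 0.4 under 11.9
```

Call:
servo_tool(increments="0 0.001 0 0 -0.03 0.18 0.5;0 0.001 0 -0.8 -0.03 0.18 0.5;0 0.001 0 -1.8 -0.03 0.18 0.5;0 0.001 0 -2.8 -0.03 0.18 0.5;0 0.001 0 -3.8 -0.03 0.18 0.5;0 0.001 0 -4.5 -0.03 0.18 0.5;0 0.001 0 -5 -0.03 0.18 0.5;0 0.001 0 -5 -0.03 0.18 0.5")

```text
time: 6.15
eef_pos: [0.5573, -0.1657, 0.1037]
tcp_rot: [0.794, 0.607, 0.001, 0.001]
contact_force: [0.9, -0.4, -4.5]
opening: 0.145
```

Run:
```python
from h import *
st();dk()
```

```text
t 6.15 p [ 0.5573 -0.1657  0.1037] yawy -15.21 z [ 3.4e-03 -2.0e-04 -1.0e+00] F [ 0.9 -0.4 -4.5] open 0.145 q [-0.46  0.24  1.91  0.    0.99 -0.2 ]
dock frame mm -48.2 0.8 F 0.1 1.0 under 10.6
```

Sliding freely. Continue to a few mm short of home, then slow to contact.

Call:
servo_tool(increments="0.003 0.001 0.001 -1 -0.04 0.05 0.5;0.003 0.001 0.001 -2 -0.04 0.05 0.5;0.003 0.001 0.001 -3 -0.04 0.08 0.5;0.003 0.001 0.001 -3.7 -0.04 0.1 0.5;0.003 0.001 0.001 -4.2 -0.04 0.1 0.5;0.003 0.001 0.001 -4.4 -0.04 0.1 0.5;0.003 0.001 0.001 -4.4 -0.04 0.1 0.5")

```text
time: 6.73
eef_pos: [0.5455, -0.2073, 0.1025]
tcp_rot: [0.795, 0.607, 0.001, -0.001]
contact_force: [-0.2, 0.1, -3.9]
opening: 0.148
```

Run:
```python
from h import *
st();dk()
```

```text
t 6.73 p [ 0.5455 -0.2073  0.1025] yawy -15.24 z [ 6.0e-04  2.1e-03 -1.0e+00] F [-0.2  0.1 -3.9] open 0.148 q [-0.54  0.25  1.91  0.    0.99 -0.27]
dock frame mm -4.9 0.2 F -0.0 -0.3 under 9.4
```

Call:
servo_tool(increments="0 0 0.002 -0.15 0 0.08 0.5;0 0 0.002 -0.3 0 0.12 0.5;0 0 0.002 -0.45 0 0.12 0.5;0 0 0.002 -0.6 0 0.12 0.5")

```text
time: 7.07
eef_pos: [0.5442, -0.2123, 0.1014]
tcp_rot: [0.795, 0.607, 0.001, -0.001]
contact_force: [-0.1, 0.5, -4.1]
opening: 0.144
```

Run:
```python
from h import *
st();dk()
```

```text
t 7.07 p [ 0.5442 -0.2123  0.1014] yawy -15.27 z [ 7.e-04  2.e-03 -1.e+00] F [-0.1  0.5 -4.1] open 0.144 q [-0.55  0.25  1.91  0.    0.99 -0.28]
dock frame mm 0.3 0.2 F -0.5 -0.2 under 8.3
```

Call:
servo_tool(increments="0 0 0.003 -0.1 0 0.02 0.5;0 0 0.003 -0.25 0 0.02 0.5;0 0 0.003 -0.4 0 0.02 0.5;0 0 0.003 -0.5 0 0.02 0.5")

```text
time: 7.4
eef_pos: [0.5437, -0.2147, 0.1025]
tcp_rot: [0.796, 0.605, 0.003, -0.003]
contact_force: [-0.3, 11.0, 5.0]
opening: 0.145
```

Run:
```python
from h import *
st();dk();grab('wrist','w5')
```

```text
t 7.4 p [ 0.5437 -0.2147  0.1025] yawy -15.56 z [ 0.002   0.0086 -1.    ] F [-0.3 11.   5. ] open 0.145 q [-0.55  0.25  1.9   0.01  0.99 -0.29]
dock frame mm 2.7 0.4 F -10.6 -3.1 under 9.4
```

View pics/w5.png

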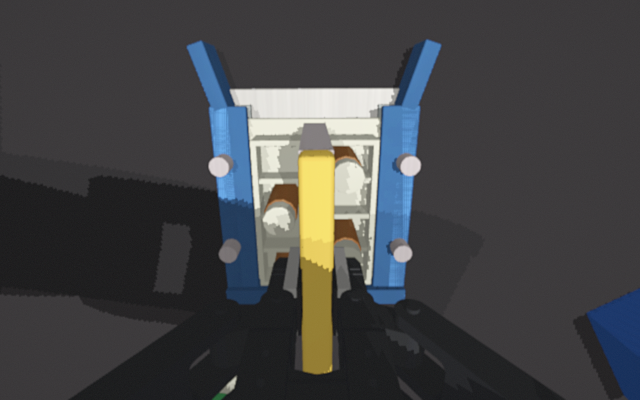

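Call:
servo_tool(increments="0 0 0.003 0.05 0 0.1 0.5;0 0 0.003 0.1 0 0.15 0.5;0 0 0.003 0.1 0 0.15 0.5")

```text
time: 7.7
eef_pos: [0.5439, -0.2138, 0.1018]
tcp_rot: [0.797, 0.604, 0.003, -0.003]
contact_force: [-2.3, 9.7, 6.9]
opening: 0.142
```

Run:
```python
from h import *
st();dk()
```

```text
t 7.7 p [ 0.5439 -0.2138  0.1018] yawy -15.65 z [ 0.0012  0.0074 -1.    ] F [-2.3  9.7  6.9] open 0.142 q [-0.55  0.25  1.9   0.01  0.99 -0.28]
dock frame mm 1.7 0.4 F -8.7 -4.7 under 8.7
```

Call:
servo_tool(increments="0 0 0 0 0 0 2;0 0 0 0 0 0 3;0 0 0 0 0 0 4;0 0 0 0 0 0 5;0 0 0 0 0 0 5;0 0 0 0 0 -1 5;0 0 0 0 0 -3 5;0 0 0 0 0 -6 5;0 0 0 0 0 -10 5;0 0 0 0 0 -13 8")

```text
time: 8.53
eef_pos: [0.5432, -0.217, 0.233]
tcp_rot: [0.797, 0.604, 0.001, 0.0]
contact_force: [1.4, 0.3, -0.3]
opening: 0.709
```

Run:
```python
from h import *
st();dk();grab('wrist','w6');grab('scene','s6');crop('s6',190,120,490,330,2.6,'s6c');crop('w6',200,50,440,350,2,'w6c')
```

```text
t 8.53 p [ 0.5432 -0.217   0.233 ] yawy -15.65 z [ 2.5e-03  7.0e-04 -1.0e+00] F [ 1.4  0.3 -0.3] open 0.709 q [-0.55  0.1   1.82  0.    1.22 -0.28]
dock frame mm 5.1 0.6 F -0.7 1.3 under 139.9
```

View pics/s6c.png

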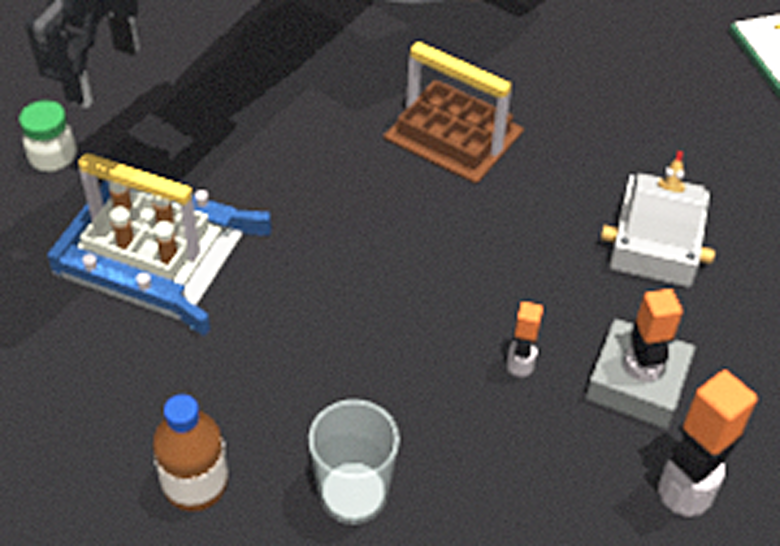

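View pics/w6.png

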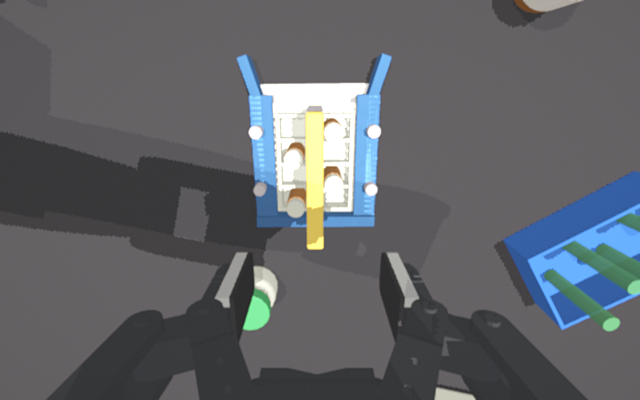

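Run:
```python
from h import *
crop('w6',240,75,390,255,4,'w6d')
```

```text
(no output)
```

View pics/w6d.png

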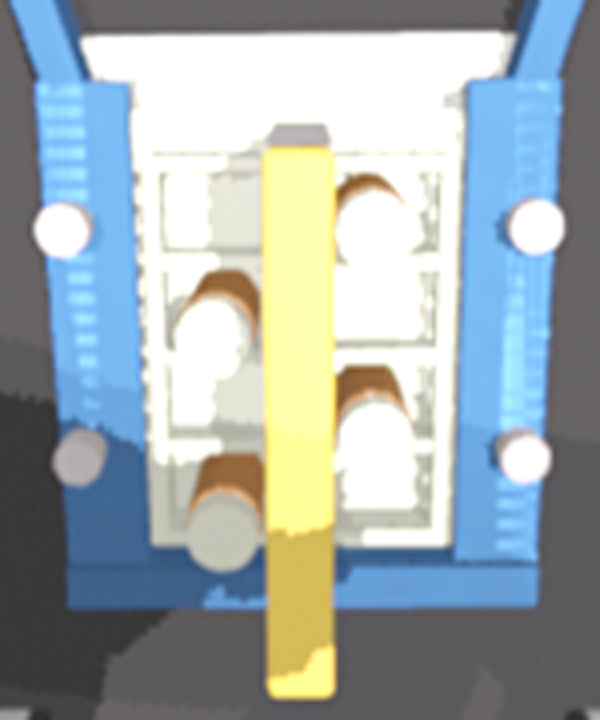

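Run:
```python
from h import *
f=load('w6'); a=np.radians(-105);x=np.array([np.cos(a),np.sin(a)]);h=np.array([.544,-.212])
b=lambda u,v,z:round(float((wz(f,240+u/4-.4,75+v/4-.4,z)[:2]-h)@x*1000)+3,1)
print('handle ends (exp -54.5,60.5)',b(300,148,.110),b(300,698,.110))
print('stop front(63), back(75)',b(300,564,.03),b(300,607,.03),'lip front(-65?)',b(85,82,.025),b(510,80,.025))
print('box top ends (-47,53)',b(400,154,.036),'; low end box', b(400,545,.036))
print('floor front',b(300,37,.004))
```

```text
handle ends (exp -54.5,60.5) -55.7 59.5
stop front(63), back(75) 61.3 74.2 lip front(-65?) -65.4 -64.6
box top ends (-47,53) -48.1 ; low end box 53.7
floor front -75.2
```

Run:
```python
from h import *
inc([.53,.27,.34],down(18))
```

```text
inc: 0.013 0.006 -0.587 46.61 -14.59 -10.47 | rows rot 4.7 trans 12.0
```

Call:
servo_tool(increments="0 0 -0.1 2 -0.6 -3 8.5;0 0 -0.2 5 -1.6 -6 8.5;0 0 -0.3 9 -3 -8 8.5;0 0 -0.4 13 -4 -10.5 8.5;0 0 -0.5 17.3 -5.4 -10.5 8.5;0 0 -0.587 21.5 -6.7 -10.5 8.5;0 0 -0.587 25.5 -8 -10.5 8.5;0 0 -0.587 29.5 -9.2 -10.5 8.5;0 0 -0.587 33.5 -10.5 -10.5 8.5;0 0 -0.587 37.5 -11.7 -10.5 8.5")

```text
time: 9.47
eef_pos: [0.531, 0.1589, 0.3352]
tcp_rot: [0.588, 0.809, 0.001, -0.0]
contact_force: [1.7, -0.4, -0.6]
opening: 0.995
```

Call:
servo_tool(increments="0 0 0 4 -1.3 0 8.5;0 0 0 7 -2.1 0 8.5;0 0 0 9 -2.8 0 8.5;0 0 0 9 -2.8 0 8.5;0 0 0 9 -2.8 0 8.5")

```text
time: 9.88
eef_pos: [0.4767, 0.2345, 0.3353]
tcp_rot: [0.587, 0.81, 0.001, -0.0]
contact_force: [0.0, 0.0, 0.4]
opening: 0.995
```

Run:
```python
from h import *
st();grab('wrist','w7')
```

```text
t 9.88 p [0.4767 0.2345 0.3353] yawy 18.12 z [ 5.0e-04  1.4e-03 -1.0e+00] F [0.  0.  0.4] open 0.995 q [ 0.27 -0.09  1.82  0.    1.41 -0.05]
```

View pics/w7.png

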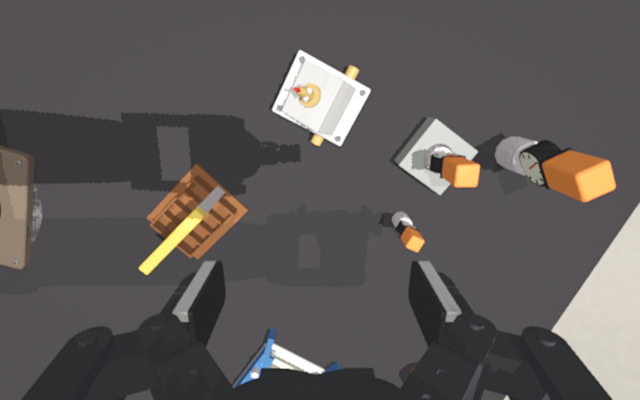

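Run:
```python
from h import *
crop('w7',265,45,375,150,6,'w7n');crop('w7',385,110,495,200,6.5,'w7g')
f=load('w7');C=cloud(f)
for (u,v) in [(458,170),(463,170),(412,240),(580,178),(297,91),(311,96),(345,100),(300,70)]: print(u,v,C[v,u].round(4))
```

```text
458 170 [0.6234 0.2773 0.121 ]
463 170 [0.6284 0.2791 0.1214]
412 240 [0.6266 0.171  0.0848]
580 178 [0.7257 0.3108 0.1529]
297 91 [0.4332 0.3004 0.0988]
311 96 [0.4489 0.2993 0.0778]
345 100 [0.4894 0.3067 0.051 ]
300 70 [0.4275 0.3222 0.0523]
```

View pics/w7n.png

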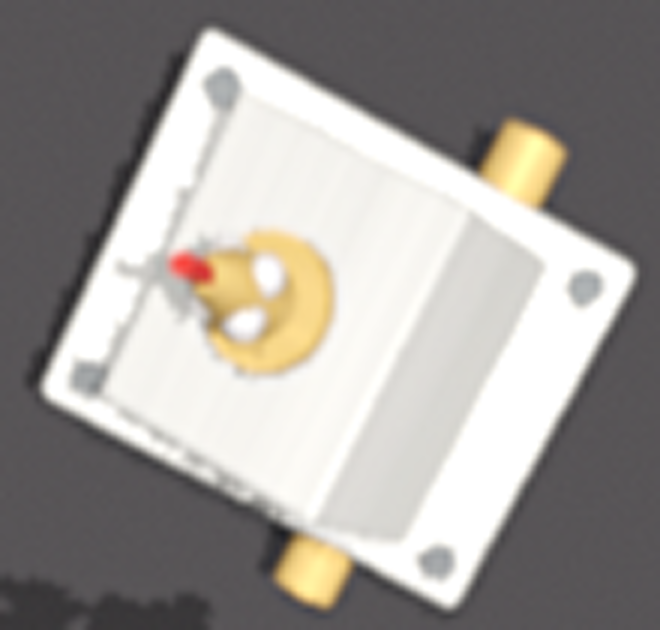

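View pics/w7g.png

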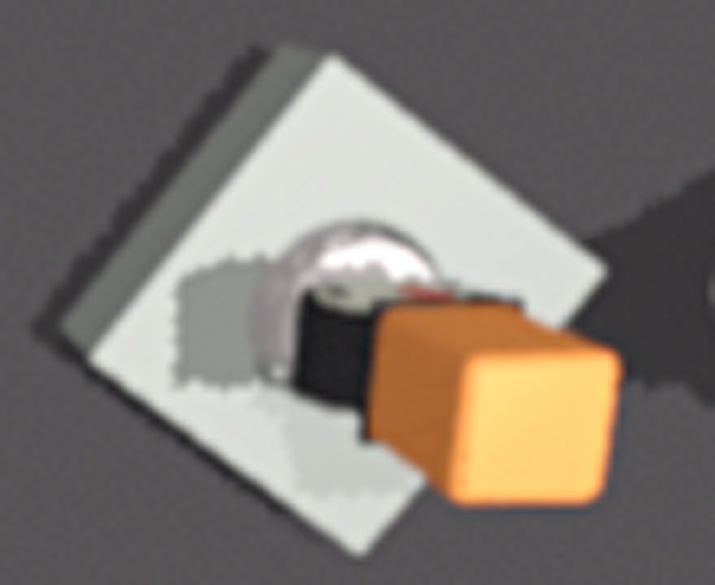

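Run:
```python
from h import *
f=load('w7');C=cloud(f)
n=lambda u,v,z:wz(f,265+u/6-.42,45+v/6-.42,z)
g=lambda u,v,z:wz(f,385+u/6.5-.42,110+v/6.5-.42,z)
def ang(p,q): d=q-p; return np.degrees(np.arctan2(d[1],d[0])).round(2),(np.linalg.norm(d)*1000).round(1)
Q=[g(*q,.121) for q in [(466,348),(622,352),(604,502),(453,504)]]
print('grip c',np.mean(Q,0).round(4),[ang(Q[i],Q[(i+1)%4]) for i in range(4)])
S=[g(*q,.03) for q in [(332,55),(608,270),(360,555),(90,358)]]
print('stand c',np.mean(S,0).round(4),[ang(S[i],S[(i+1)%4]) for i in range(4)])
for z in (0.005,.01):
  F=[n(*q,z) for q in [(210,28),(635,268),(452,610),(42,398)]]
  print('foot',np.mean(F,0).round(4),[ang(F[i],F[(i+1)%4]) for i in range(4)])
print('ridge',ang(n(470,213,.08),n(312,525,.08)),'low',ang(n(245,95,.035),n(105,390,.035)))
print('collar c',n(265,303,.0695).round(4)); print('pin tip', n(185,265,.0985).round(4),n(178,263,.0985).round(4))
# slope plane fit
vv,uu=np.mgrid[60:135,270:350]
pts=C[60:135,270:350].reshape(-1,3)
m=(pts[:,2]>.035)&(pts[:,2]<.085); p=pts[m]
# ransac
best=0;rng=np.random.default_rng(0)
for _ in range(500):
    s=p[rng.choice(len(p),3,0)];N=np.cross(s[1]-s[0],s[2]-s[0]);L=np.linalg.norm(N)
    if L<1e-6: continue
    N/=L
    i=abs((p-s[0])@N)<.0012
    if i.sum()>best: best=i.sum();B=i
q=p[B];c=q.mean(0);N=np.linalg.svd(q-c)[2][2];N*=np.sign(N[2]);print('plane',best,len(p),c,N,'tilt',np.arccos(N[2]),'az',np.degrees(np.arctan2(N[1],N[0])))
```

```text
grip c [0.6355 0.275  0.121 ] [(np.float64(16.55), np.float64(25.9)), (np.float64(-69.3), np.float64(26.0)), (np.float64(-161.16), np.float64(25.5)), (np.float64(111.38), np.float64(27.0))]
stand c [0.6361 0.2744 0.03  ] [(np.float64(-16.85), np.float64(75.8)), (np.float64(-106.97), np.float64(75.9)), (np.float64(162.92), np.float64(75.7)), (np.float64(73.12), np.float64(75.6))]
foot [0.4625 0.2956 0.005 ] [(np.float64(-9.48), np.float64(105.7)), (np.float64(-98.93), np.float64(85.8)), (np.float64(170.88), np.float64(106.0)), (np.float64(80.92), np.float64(86.5))]
foot [0.4624 0.2958 0.01  ] [(np.float64(-9.48), np.float64(104.6)), (np.float64(-98.93), np.float64(84.9)), (np.float64(170.88), np.float64(104.8)), (np.float64(80.92), np.float64(85.6))]
ridge (np.float64(-99.01), np.float64(64.1)) low (np.float64(-99.59), np.float64(65.3))
collar c [0.446  0.2992 0.0695]
pin tip [0.4309 0.302  0.0985] [0.4297 0.3019 0.0985]
plane 1755 4157 [0.45003084 0.29975677 0.06735223] [-0.46749503  0.07427881  0.88086949] tilt 0.4931004039479915 az 170.97192071075156
```

Run:
```python
from h import *
D=np.array([[.287,1.5779,.6745,.2442],[-.30,2.03,.4436,.313],[-.18,1.91,.4944,.3295],[.01,2.05,.5098,.1585],[.11,2.09,.5119,.0931],[.24,1.91,.5821,.105],[.10,1.82,.585,.233],[-.09,1.82,.5313,.3353]])
A=[];b=[]
for q2,q3,r,z in D:
    a=q2+q3
    A+=[[1,0,np.sin(q2),np.sin(a),np.cos(a)],[0,1,np.cos(q2),np.cos(a),-np.sin(a)]];b+=[r,z]
x,res,_,_=np.linalg.lstsq(np.array(A),np.array(b),rcond=None);print(x.round(3),(np.array(A)@x-b).round(4))
```

```text
[0.014 0.008 0.433 0.566 0.016] [-0.     -0.0002 -0.0004  0.0033 -0.0008 -0.0009  0.0015  0.0024 -0.0013
 -0.0008  0.0006  0.0004 -0.0006 -0.0028  0.0009 -0.0014]
```

Run:
```python
from h import *
st();inc([.6356,.2748,.19],down(20))
```

```text
t 9.93 p [0.4773 0.2338 0.3353] yawy 18.02 z [ 6.0e-04  1.4e-03 -1.0e+00] F [-0.1 -0.2 -0.7] open 0.993 q [ 0.26 -0.09  1.82  0.    1.41 -0.05]
inc: 0.001 -0.001 -0.034 -1.01 16.30 14.55 | rows rot 0.3 trans 5.2
```

Call:
servo_tool(increments="0 0 -0.034 -0.3 4 3 5;0 0 -0.034 -0.6 7.5 6 5;0 0 -0.034 -1 11 9.5 5;0 0 -0.034 -1 14 12.5 5;0 0 -0.034 -1 16 14.2 5;0 0 -0.034 -1 16.3 14.5 5;0 0 -0.034 -1 16.3 14.5 5;0 0 -0.034 -1 16.3 14.5 5")

```text
time: 10.6
eef_pos: [0.6359, 0.2738, 0.1902]
tcp_rot: [0.575, 0.818, 0.0, -0.001]
contact_force: [0.8, -0.6, 0.3]
opening: 0.586
```

Run:
```python
from h import *
st();grab('wrist','w8')
crop('w8',220,80,420,280,3,'w8c')
```

```text
t 10.6 p [0.6359 0.2738 0.1902] yawy 19.84 z [-0.001   0.0015 -1.    ] F [ 0.8 -0.6  0.3] open 0.586 q [ 0.26  0.37  1.58  0.    1.2  -0.09]
```

View pics/w8.png

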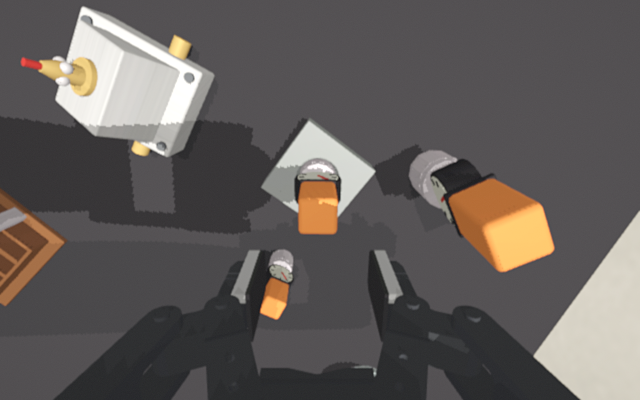

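View pics/w8c.png

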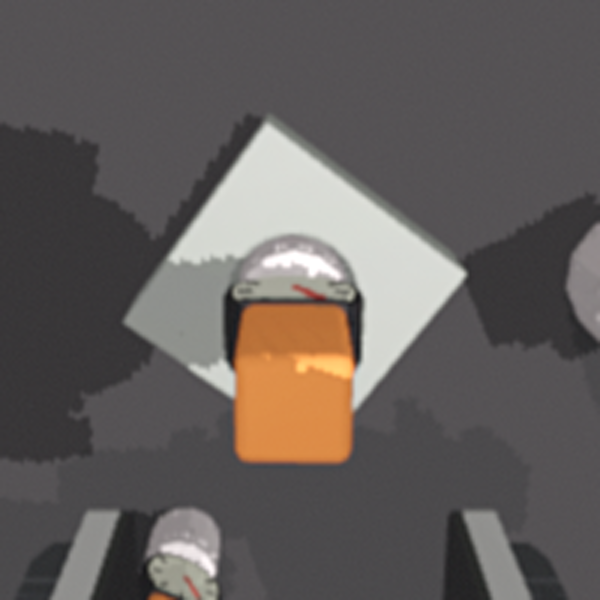

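Run:
```python
from h import *
f=load('w8')
g=lambda u,v,z:wz(f,220+u/3-.33,80+v/3-.33,z)
a=(g(236,462,.121)+g(352,462,.121))/2; b=(g(239,356,.121)+g(350,356,.121))/2; print(a,b,(a+b)/2)
inc([.6358,.2748,.0985],down(20))
```

```text
[0.63986201 0.26348474 0.121     ] [0.63147402 0.28702927 0.121     ] [0.63566802 0.27525701 0.121     ]
inc: 0.003 -0.002 -0.002 0.04 -0.03 9.38 | rows rot 0.0 trans 2.3
```

Call:
servo_tool(increments="0.001 0 0 0.05 0 3 5;0.001 0 0 0.05 0 6 5;0.001 0 0 0.05 0 8.2 5;0.001 0 0 0.05 0 9.1 5;0.001 0 0 0.05 0 9.1 5;0.001 0 0 0.05 0 9.1 3;0.001 0 0 0.05 0 9.1 1.5;0.001 0 0 0.05 0 9.1 1.5;0.001 0 0 0.05 0 9.1 1.5", grip_force=100)

```text
time: 11.4
eef_pos: [0.6373, 0.2764, 0.1036]
tcp_rot: [0.574, 0.819, 0.003, 0.001]
contact_force: [-1.5, -0.2, 6.9]
opening: 0.289
```

Run:
```python
from h import *
st()
```

```text
t 11.4 p [0.6373 0.2764 0.1036] yawy 19.94 z [ 0.005   0.0032 -1.    ] F [-1.5 -0.2  6.9] open 0.289 q [ 0.26  0.46  1.62  0.    1.05 -0.09]
```

Call:
servo_tool(increments="0 0 0 0 0 0 1.5;0 0 0 0 0 -0.5 1.5;0 0 0 0 0 -1.5 1.5;0 0 0 0 0 -3.5 1.5;0 0 0 0 0 -6 1.5;0 0 0 0 0 -9 1.5;0 0 0 0 0 -10 1.5;0 0 0 0 0 -10 1.5")

```text
time: 12.07
eef_pos: [0.6375, 0.2762, 0.2047]
tcp_rot: [0.574, 0.819, 0.004, 0.002]
contact_force: [1.2, 0.8, -1.7]
opening: 0.291
```

Run:
```python
from h import *
st();grab('wrist','w9');crop('w9',220,100,420,380,2,'w9c')
```

```text
t 12.07 p [0.6375 0.2762 0.2047] yawy 19.94 z [ 0.0077  0.0039 -1.    ] F [ 1.2  0.8 -1.7] open 0.291 q [ 0.26  0.36  1.56  0.    1.21 -0.09]
```

View pics/w9.png

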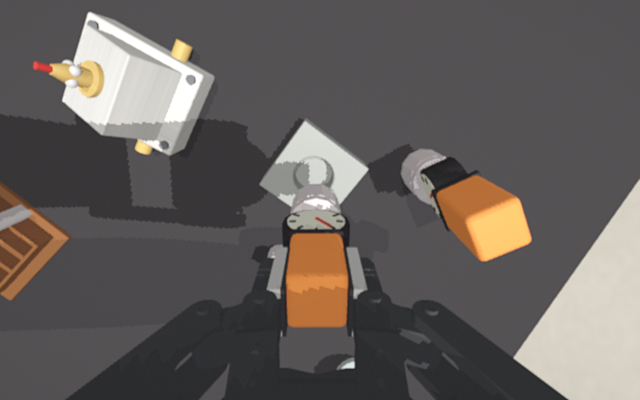

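Run:
```python
from h import *
f=load('w9'); crop('w9',260,150,380,340,3.1,'w9c')
I=np.linalg.inv(f['T']); 
s=ctrl.get_state();R0=R.from_quat(s['tcp_rot']);p0=s['eef_pos']
for n,P in dict(topnear=(-.013,0,-.0174),topfar=(.013,0,-.0174),gripbotfar=(.013,0,.0246),casetopfar=(.0195,0,.0246),coupbot_far=(.017,0,.0976),coupL=(0,-.017,.0976),coupR=(0,.017,.0976),tl=(-.013,-.013,-.0174),tr=(-.013,.013,-.0174)).items(): print(n,px(f,p0+R0.apply(P)).round(1))
```

```text
topnear [314.6 322.4]
topfar [314.4 269.4]
gripbotfar [314.5 226.2]
casetopfar [314.5 214.6]
coupbot_far [314.6 179.7]
coupL [291.9 201.7]
coupR [337.4 201.6]
tl [284.2 322.5]
tr [345.  322.3]
```

View pics/w9c.png

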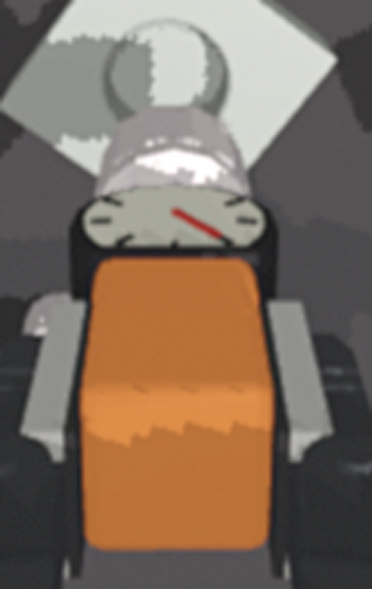

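Run:
```python
from h import *
from scipy.optimize import least_squares
f=load('w9'); s=ctrl.get_state();R0=R.from_quat(s['tcp_rot']);p0=s['eef_pos']
obs=dict(a=((-.013,0,.115),326.8),b=((.013,0,.115),275),c=((.013,0,.073),233),d=((.017,0,0),184.2))
def pr(x,P):
    rr=R.from_euler('y',x[2]); # pitch about tool y at grip center
    Q=np.array([P[0],0,-(P[2]-.096)]); Q=rr.apply(Q)+[x[0],0,x[1]-.005]
    return px(f,p0+R0.apply(Q))
def fun(x): return [pr(x,P)[1]-v for P,v in obs.values()]+[ (x[1]/.003), x[2]/.02]
r=least_squares(fun,[0,0,0]);print(r.x,r.fun)
```

```text
[-0.00283413  0.0064972  -0.0091816 ] [ 1.00128189  0.1406821  -1.56502272  0.39152411  2.16573464 -0.45907992]
```

Run:
```python
from h import *
crop('w9',20,40,130,120,6,'w9n')
f=load('w9');a=np.radians(170.8);n=np.array([np.sin(.5)*np.cos(a),np.sin(.5)*np.sin(a),np.cos(.5)])
S=np.array([.446,.2992,.0695])
print(n)
for k,t in dict(pintip=.033,tip=.024,shank=.015,seat=0).items(): print(k,((px(f,S+n*t)-[20,40])*6+2.5).round(0))
e1=np.array([-np.sin(a),np.cos(a),0]);e2=np.cross(n,e1)
for t in range(0,360,45): print(((px(f,S+.0135*(np.cos(np.radians(t))*e1+np.sin(np.radians(t))*e2))-[20,40])*6+2.5).round(0),end=' ')
```

```text
[-0.47325834  0.07665112  0.87758256]
pintip [ 97. 160.]
tip [190. 183.]
shank [277. 205.]
seat [409. 237.]
[378. 335.] [429. 342.] [469. 286.] [474. 200.] [440. 136.] [389. 133.] [350. 190.] [346. 273.]
```

View pics/w9n.png

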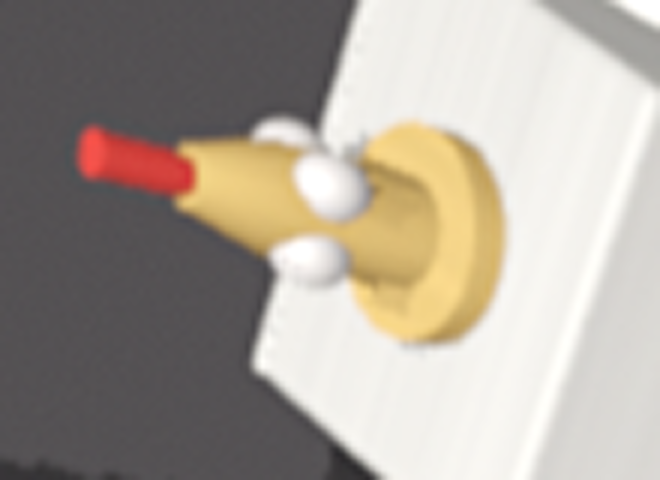

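```bash
cat >> h.py <<'E'
a_=np.radians(170.8);N=np.array([np.sin(.5)*np.cos(a_),np.sin(.5)*np.sin(a_),np.cos(.5)])
S=np.array([.4459,.2996,.0695])
MT=np.array([-.0037,.0008,.0976]); GA=np.array([.009,0,-1.]);GA/=np.linalg.norm(GA)
def target(d,base=None,lat=(0,0)):
    R0=down(20) if base is None else base
    g=R0.apply(GA); v=np.cross(g,N); s=np.linalg.norm(v); ang=np.arctan2(s,g@N)
    Rt=R.from_rotvec(v/s*ang)*R0 if s>1e-9 else R0
    return S+N*d-Rt.apply(MT),Rt
def stn():
    s=ctrl.get_state();Rt=R.from_quat(s['tcp_rot']);m=s['eef_pos']+Rt.apply(MT)-S;F=s['contact_force'];g=Rt.apply(GA)
    ex=np.array([-np.sin(a_),np.cos(a_),0]);ey=np.cross(N,ex)
    print('t',round(s['time'],2),'mouth d',(m@N*1000).round(1),'lat',(m@ex*1000).round(1),(m@ey*1000).round(1),'ang err',np.arccos(min(1,g@N)).round(4),'tilt ex,ey',(g@ex).round(4),(g@ey).round(4),'F ax',(F@N).round(1),'lat',(F@ex).round(1),(F@ey).round(1),'q',s['qpos'].round(2),'op',round(s['opening'],3))
E
python3 - <<'E'
from h import *
for d in (.13,.05,0):
    p,Rt=target(d); print(d,p.round(4),Rt.as_matrix()[:,2].round(3));inc(p,Rt)
E
```

```text
0.13 [0.3367 0.3194 0.2683] [ 0.471 -0.068 -0.88 ]
inc: -0.432 -0.237 -0.006 14.32 -26.64 -6.76 | rows rot 3.9 trans 7.4
0.05 [0.3746 0.3132 0.1981] [ 0.471 -0.068 -0.88 ]
inc: -0.432 -0.237 -0.006 12.44 -23.32 0.27 | rows rot 3.9 trans 6.3
0 [0.3982 0.3094 0.1542] [ 0.471 -0.068 -0.88 ]
inc: -0.432 -0.237 -0.006 11.27 -21.25 4.67 | rows rot 3.9 trans 5.9
```

Call:
servo_tool(increments="0 0 0 0 0 -2.5 1.5;0 0 0 1.5 -2.7 -5 1.5;-0.05 -0.03 0 3.3 -6 -6.8 1.5;-0.15 -0.08 0 5.2 -9.5 -6.8 1.5;-0.25 -0.14 0 7 -13 -6.8 1.5;-0.35 -0.19 0 9 -16.5 -6.8 1.5;-0.43 -0.237 -0.006 10.8 -20 -6.8 1.5;-0.432 -0.237 -0.006 12.6 -23.3 -6.8 1.5;-0.432 -0.237 -0.006 14 -25.8 -6.8 1.5;-0.432 -0.237 -0.006 14.3 -26.6 -6.8 1.5")

```text
time: 12.95
eef_pos: [0.3317, 0.3188, 0.2639]
tcp_rot: [0.553, 0.797, 0.106, 0.216]
contact_force: [0.5, -0.6, -2.1]
opening: 0.289
```

Call:
servo_tool(increments="0 0 0 0 0 0 1.5;0 0 0 0 0 0 1.5")

```text
time: 13.12
eef_pos: [0.3364, 0.319, 0.2665]
tcp_rot: [0.554, 0.796, 0.107, 0.218]
contact_force: [-0.9, -1.0, -1.4]
opening: 0.29
```

Run:
```python
from h import *
st();stn();p,Rt=target(.05,R.from_quat(ctrl.get_state()['tcp_rot']));inc(p,Rt)
grab('wrist','w10');grab('scene','s10')
crop('s10',330,60,510,260,3,'s10c')
```

```text
t 13.12 p [0.3364 0.319  0.2665] yawy 23.49 z [ 0.4661 -0.0703 -0.8819] F [-0.9 -1.  -1.4] open 0.29 q [ 0.72 -0.35  2.21 -0.44  1.    0.56]
t 13.12 mouth d 128.5 lat 0.7 -1.5 ang err 0.0055 tilt ex,ey -0.0027 0.0048 F ax -0.9 lat 1.1 -1.4 q [ 0.72 -0.35  2.21 -0.44  1.    0.56] op 0.29
inc: -0.005 0.000 -0.000 -0.09 0.15 7.85 | rows rot 0.0 trans 1.9
```

View pics/w10.png

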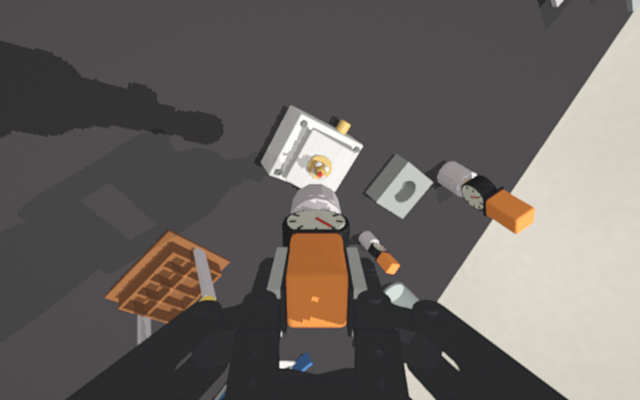

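View pics/s10c.png

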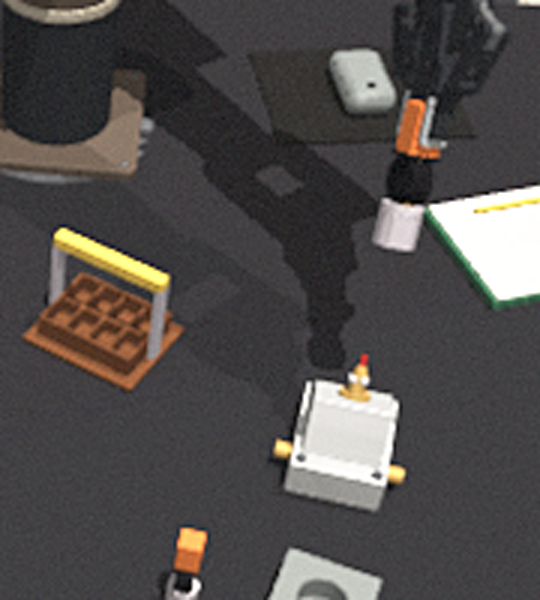

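Run:
```python
from h import *
crop('w10',270,130,370,340,2.8,'w10c');crop('w10',295,140,345,225,7,'w10n')
f=load('w10')
for k,t in dict(pintip=.033,tip=.024,seat=0).items(): print(k,px(f,S+N*t).round(1),((px(f,S+N*t)-[295,140])*7+3).round(0))
s=ctrl.get_state();Rt=R.from_quat(s['tcp_rot']);p0=s['eef_pos']
for n_,P in dict(mouthfar=MT+[.017,0,0],mouth=MT,ml=MT+[0,-.017,0],mr=MT+[0,.017,0],topnear=(-.0028-.013+.0002,.0008,-.0174)).items(): print(n_,px(f,p0+Rt.apply(P)).round(1))
```

```text
pintip [319.8 174.8] [177. 247.]
tip [319.8 172.6] [176. 231.]
seat [319.7 167.2] [176. 194.]
mouthfar [320.  186.8]
mouth [319.8 208.7]
ml [296.9 208.6]
mr [342.7 208.7]
topnear [322.2 333.9]
```

View pics/w10n.png

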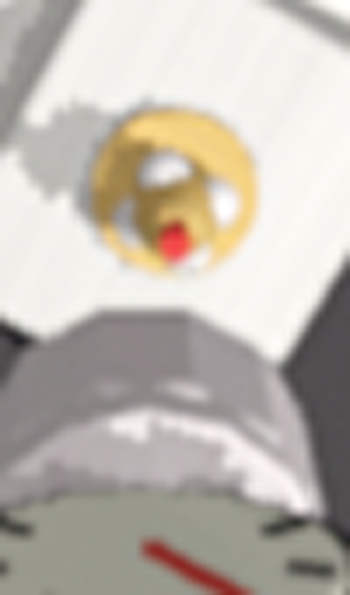

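View pics/w10c.png

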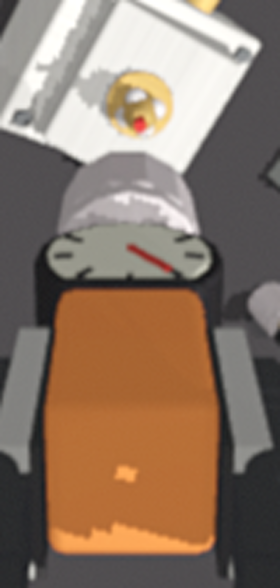

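Run:
```python
from h import *
s=ctrl.get_state();R0=R.from_quat(s['tcp_rot'])
I=np.linalg.inv(ctrl.camera_info('wrist')['world_to_cam'])
print(s['eef_pos'],R0.inv().apply(I[:3,3]-s['eef_pos']), (R0.inv().as_matrix()@I[:3,:3]).round(4))
I=np.linalg.inv(load('w10')['T']);print(R0.inv().apply(I[:3,3]-s['eef_pos']), (R0.inv().as_matrix()@I[:3,:3]).round(4))
stn()
```

```text
[0.33763464 0.31888432 0.26726404] [ 0.08380706 -0.00031216 -0.1288097 ] [[-5.000e-04 -9.448e-01 -3.276e-01]
 [ 1.000e+00 -4.000e-04 -2.000e-04]
 [ 0.000e+00 -3.276e-01  9.448e-01]]
[ 0.0843657  -0.0017311  -0.12878232] [[ 1.700e-03 -9.450e-01 -3.269e-01]
 [ 1.000e+00  1.700e-03  3.000e-04]
 [ 3.000e-04 -3.269e-01  9.451e-01]]
t 13.22 mouth d 128.6 lat 0.7 -0.0 ang err 0.0053 tilt ex,ey -0.0032 0.0042 F ax -0.8 lat -0.0 -0.7 q [ 0.72 -0.35  2.2  -0.44  1.    0.56] op 0.288
```

Run:
```python
from h import *
from scipy.optimize import least_squares
t=np.array([.0838,-.0003,-.1288]);M=np.array([[0,-.9448,-.3276],[1,0,0],[0,-.3276,.9448]])
K=load('w9')['K']
def pj(P): c=M.T@(np.array(P)-t);q=K@c;return q[:2]/q[2]
obs9=[((-.013,0,.115),(316.5,326.8)),((.013,0,.115),(None,275)),((.013,0,.073),(None,233)),((.017,0,0),(315.6,184.2))]
obs10=[((-.013,0,.115),(317.5,130+553/2.8)),((.013,0,.115),(None,130+404/2.8)),((.013,0,.073),(None,130+290/2.8)),((.017,0,0),(316.5,184.3))]
for o in (obs9,obs10):
    def fun(x):
        rr=R.from_euler('xyz',[x[4],x[2],0]);out=[]
        for P,(u,v) in o:
            Q=rr.apply([P[0],0,-(P[2]-.096)])+[x[0],x[3],x[1]-.005];q=pj(Q)
            out.append(q[1]-v)
            if u: out.append(q[0]-u)
        return out+[(x[1]-.0066)/.002,x[2]/.02,x[4]/.02]
    r=least_squares(fun,[0,0,0,0,0]);x=r.x;rr=R.from_euler('xyz',[x[4],x[2],0])
    print(x.round(4),np.round(r.fun,1),'mouth',(rr.apply([0,0,.096])+[x[0],x[3],x[1]-.005]).round(4),'axis',rr.apply([0,0,-1]).round(4))
f=load('w10');T=f['T']
# nipple in tool frame predicted, and observed pixel shift
tw=lambda P: M@(T[:3,:3]@P+T[:3,3])+t
print('seat,tip in tool',tw(S),tw(S+.033*N),'axis',(M@T[:3,:3]@N))
```

```text
[-0.0028  0.0095 -0.0093 -0.0004  0.0052] [ 1.  -0.   0.1 -1.6  0.4  0.1  1.5 -0.5  0.3] mouth [-0.0037 -0.0009  0.1005] axis [ 0.0093  0.0052 -0.9999]
[-0.0025  0.009  -0.0138  0.      0.0034] [ 0.6 -0.   0.7 -2.1  0.7  0.1  1.2 -0.7  0.2] mouth [-0.0038 -0.0003  0.1   ] axis [ 0.0138  0.0034 -0.9999]
seat,tip in tool [-0.00502083  0.00317355  0.22614876] [-0.00472469  0.00299274  0.1931511 ] axis [ 0.008974   -0.00547921 -0.99992912]
```

```bash
cat >> h.py <<'E'
S=np.array([.4457,.3003,.0695]);MT=np.array([-.0038,-.0005,.099]);GA=np.array([.010,.002,-1.]);GA/=np.linalg.norm(GA)
E
python3 - <<'E'
from h import *
stn()
for d in (.055,.04): p,Rt=target(d,R.from_quat(ctrl.get_state()['tcp_rot']));inc(p,Rt)
E
```

```text
t 13.22 mouth d 127.1 lat 2.0 -0.8 ang err 0.0074 tilt ex,ey -0.0051 0.0054 F ax -0.8 lat -0.0 -0.7 q [ 0.72 -0.35  2.2  -0.44  1.    0.56] op 0.288
inc: -0.007 0.002 -0.000 0.06 0.14 7.21 | rows rot 0.1 trans 1.7
inc: -0.007 0.002 -0.000 0.05 0.15 8.71 | rows rot 0.1 trans 2.1
```

Call:
servo_tool(increments="-0.007 0.002 0 0.06 0.14 2 1.5;-0.007 0.002 0 0.06 0.14 4 1.5;-0.007 0.002 0 0.06 0.14 6 1.5;-0.007 0.002 0 0.06 0.14 7.2 1.5;-0.007 0.002 0 0.06 0.14 8 1.5;-0.007 0.002 0 0.06 0.14 8 1.5;-0.007 0.002 0 0.06 0.14 8 1.5;-0.007 0.002 0 0.06 0.14 8 1.5")

```text
time: 13.88
eef_pos: [0.3758, 0.3149, 0.1987]
tcp_rot: [0.554, 0.795, 0.112, 0.22]
contact_force: [0.2, 0.5, -1.7]
opening: 0.29
```

Run:
```python
from h import *
stn();grab('wrist','w11');stn();crop('w11',260,120,380,260,5,'w11c')
for n in('scene','top'): grab(n,n+'11')
crop('scene11',390,90,500,220,5,'s11c');crop('top11',160,190,280,300,5,'t11c')
for d in (.03,.0): p,Rt=target(d,R.from_quat(ctrl.get_state()['tcp_rot']));inc(p,Rt)
f=load('w11');print(px(f,S),px(f,S+.0135*np.cross(N,[0,0,1])),px(f,S+.033*N))
```

```text
t 13.88 mouth d 48.6 lat -0.9 0.5 ang err 0.0025 tilt ex,ey 0.0021 -0.0012 F ax -1.5 lat -0.5 -0.8 q [ 0.65 -0.22  2.24 -0.48  0.82  0.58] op 0.29
t 13.93 mouth d 48.9 lat -1.1 0.6 ang err 0.0032 tilt ex,ey 0.0028 -0.0017 F ax -0.7 lat 0.5 -1.2 q [ 0.66 -0.22  2.24 -0.48  0.82  0.58] op 0.29
inc: 0.003 -0.002 0.000 -0.09 -0.06 1.90 | rows rot 0.0 trans 0.5
inc: 0.003 -0.002 0.000 -0.12 -0.08 4.90 | rows rot 0.0 trans 1.2
[315.11483703 188.58008186] [318.69533822 182.45964619] [315.11420019 200.85965108]
```

View pics/w11c.png

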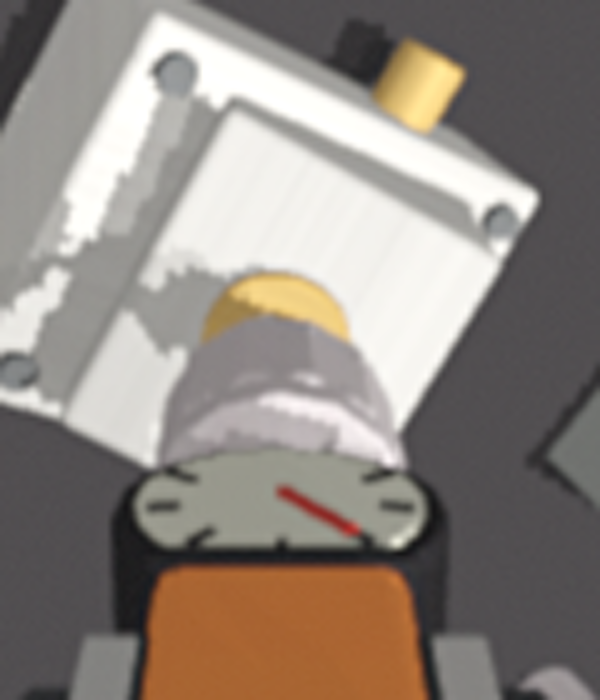

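View pics/s11c.png

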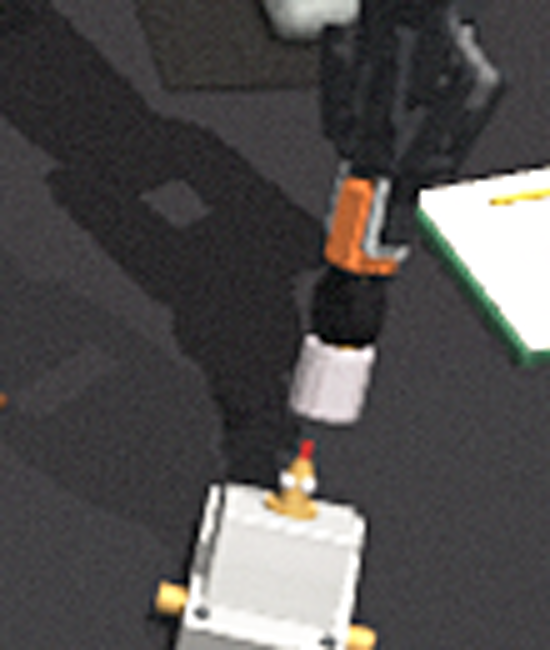

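View pics/t11c.png

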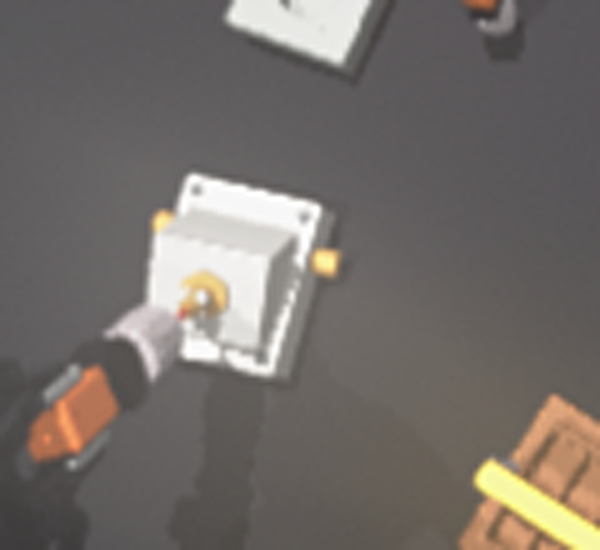

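```bash
python3 - <<'E'
from h import *
s=ctrl.get_state();Rt=R.from_quat(s['tcp_rot']);p0=s['eef_pos']
for n,o,k in (('scene11',(390,90),5),('top11',(160,190),5)):
    f=load(n)
    pr=lambda P:((px(f,P)-o)*k+2).round(0)
    print(n,'pin',pr(S+.033*N),'tip',pr(S+.024*N),'seat',pr(S),'S+49N',pr(S+.049*N),'mouth by MT',pr(p0+Rt.apply(MT)),'gripTop',pr(p0+Rt.apply(MT+GA*.115)),'casebot',pr(p0+Rt.apply(MT+GA*.034)))
    d=np.linalg.norm(f['T'][:3,:3]@S+f['T'][:3,3]);print('mm/px',d/f['K'][0,0]*1000)
E
python3 - <<'E'
import sys;sys.path.insert(0,'.')
E
```

```text
scene11 pin [303. 438.] tip [299. 455.] seat [288. 499.] S+49N [311. 408.] mouth by MT [313. 409.] gripTop [370. 184.] casebot [329. 344.]
mm/px 2.6472805252031866
top11 pin [175. 320.] tip [182. 313.] seat [201. 296.] S+49N [162. 332.] mouth by MT [160. 331.] gripTop [ 51. 432.] casebot [130. 359.]
mm/px 2.9036002768233544
```

Run:
```python
from h import *
from scipy.optimize import least_squares
s=ctrl.get_state();Rt=R.from_quat(s['tcp_rot']);p0=s['eef_pos']
ex=np.array([-np.sin(a_),np.cos(a_),0]);ey=np.cross(N,ex)
for n in ('w11','scene11','top11'):
    f=load(n);C=cloud(f).reshape(-1,3)
    L=(C-S); ax=L@N; e=np.stack([L@ex,L@ey],1); r=np.linalg.norm(e,axis=1)
    col=f['p'].reshape(-1,3).astype(int); grey=(col.max(1)-col.min(1))<40
    m=(ax>.052)&(ax<.080)&(r<.028)&grey&(col.mean(1)>90)
    q=e[m]
    if len(q)>8:
        g=least_squares(lambda c:np.linalg.norm(q-c[:2],axis=1)-.017,[0,0],loss='soft_l1',f_scale=.001)
        print(n,'coupler',m.sum(),'centre ex,ey mm',(g.x*1000).round(2),'rms',np.sqrt(np.mean(g.fun**2))*1000, 'axrange',ax[m].min().round(4))
        for lo,hi in ((.052,.062),(.066,.078)):
            k=(ax[m]>lo)&(ax[m]<hi)
            if k.sum()>8:
                g=least_squares(lambda c:np.linalg.norm(q[k]-c[:2],axis=1)-.017,[0,0],loss='soft_l1',f_scale=.001);print('  ',lo,k.sum(),(g.x*1000).round(2))
    m=(ax>.009)&(ax<.03)&(r<.012)
    print('  nipple pts',m.sum(),(e[m].mean(0)*1000).round(1) if m.sum() else '')
    m=(r<.0145)&(r>.009)&(abs(ax)<.006); print('  collar ax',np.median(ax[m])*1000 if m.sum() else '',m.sum())
print('ex in tool',Rt.inv().apply(ex).round(2),'ey',Rt.inv().apply(ey).round(2),'view dirs: scene',[ (S-np.linalg.inv(load(n)['T'])[:3,3]).round(2).tolist() for n in('scene11','top11','w11')])
```

```text
w11 coupler 561 centre ex,ey mm [-2.14 -1.21] rms 0.2550601533416535 axrange 0.0521
   0.052 178 [-2.16 -1.31]
   0.066 263 [-2.14 -1.16]
  nipple pts 4 [-6.6 -6.2]
  collar ax -0.3579625727527782 265
scene11 coupler 148 centre ex,ey mm [-4.72 -0.48] rms 1.7296815671725994 axrange 0.0522
   0.052 54 [-4.57 -0.34]
   0.066 65 [-4.83 -0.33]
  nipple pts 35 [-1.1  5.6]
  collar ax -0.8199179020101794 29
top11 coupler 87 centre ex,ey mm [-3.62 -1.35] rms 0.8467121864536475 axrange 0.0523
   0.052 32 [-3.64 -1.19]
   0.066 37 [-3.61 -1.4 ]
  nipple pts 31 [2.1 3.4]
  collar ax -2.0168601535041537 35
ex in tool [-0.87 -0.49 -0.01] ey [-0.49  0.87 -0.  ] view dirs: scene [[-0.83, 0.2, -0.85], [0.07, 0.33, -0.99], [0.16, -0.1, -0.22]]
```

Run:
```python
from h import *
from scipy.optimize import least_squares
ex=np.array([-np.sin(a_),np.cos(a_),0]);ey=np.cross(N,ex)
for n in ('w7','w9','w10','scene11','top11','scene0','top0','w11'):
    f=load(n);C=cloud(f).reshape(-1,3);H=hsv(f).reshape(-1,3)
    L=(C-S);ax=L@N;e=np.stack([L@ex,L@ey],1);r=np.linalg.norm(e,axis=1)
    br=(H[:,1]>70)&((H[:,0]<32)|(H[:,0]>170))&(H[:,2]>60)
    m=br&(r<.02)&(ax>-.004)&(ax<.036);  q=e[m];a=ax[m]
    cl=m&(abs(ax)<.003)&(r>.008)
    def prof(a): return np.interp(a,[-.004,.0,.0005,.015,.024,.0245,.033],[.0135,.0135,.007,.007,.0035,.0025,.0025])
    sel=(a>.002)&(a<.034); qq=q[sel];aa=a[sel]
    if len(qq)>8:
        g=least_squares(lambda c:np.linalg.norm(qq-c[:2],axis=1)-prof(aa-c[2]),[0,0,0],loss='soft_l1',f_scale=.001)
        print(n,sel.sum(),'nipple ex,ey,ax mm',(g.x*1000).round(2),'rms',(np.sqrt(np.mean(g.fun**2))*1000).round(2),end=' ')
    print(n,'collar face n',cl.sum(),'ax med',(np.median(ax[cl])*1000).round(2) if cl.sum() else '', 'minEnclosing',[np.round(np.array(v)*1000,1) for v in cv2.minEnclosingCircle(e[cl].astype(np.float32))] if cl.sum()>5 else '')
```

```text
w7 138 nipple ex,ey,ax mm [0.95 0.1  0.1 ] rms 0.63 w7 collar face n 189 ax med 0.08 minEnclosing [array([0.7, 1.1]), np.float64(13.3)]
w9 631 nipple ex,ey,ax mm [ 0.64  0.04 -0.1 ] rms 0.69 w9 collar face n 441 ax med -0.06 minEnclosing [array([0.3, 0.9]), np.float64(14.2)]
w10 119 nipple ex,ey,ax mm [ 1.09  0.2  -0.1 ] rms 0.55 w10 collar face n 192 ax med 0.29 minEnclosing [array([ 0.6, -0.2]), np.float64(13.4)]
scene11 36 nipple ex,ey,ax mm [-0.11  2.03 -1.19] rms 1.66 scene11 collar face n 27 ax med -0.81 minEnclosing [array([-2.4,  3.4]), np.float64(15.0)]
top11 18 nipple ex,ey,ax mm [-0.84  0.66  0.33] rms 1.62 top11 collar face n 22 ax med -1.18 minEnclosing [array([1.5, 1.2]), np.float64(12.1)]
scene0 35 nipple ex,ey,ax mm [-1.81  2.51 -3.06] rms 1.46 scene0 collar face n 20 ax med -0.56 minEnclosing [array([-1.6,  4.5]), np.float64(14.5)]
top0 22 nipple ex,ey,ax mm [ 0.62  0.84 -0.46] rms 1.3 top0 collar face n 22 ax med -1.01 minEnclosing [array([1. , 3.1]), np.float64(13.2)]
w11 collar face n 188 ax med 0.41 minEnclosing [array([-1.7, -1.6]), np.float64(12.9)]
```

Call:
servo_tool(increments="0 0 0 -0.33 -0.02 0.5 1.5;0 0 0 -0.33 -0.02 1 1.5;0 0 0 -0.33 -0.02 1 1.5;0 0 0 -0.33 -0.02 1 1.5")

```text
time: 14.37
eef_pos: [0.3804, 0.3106, 0.1891]
tcp_rot: [0.554, 0.796, 0.111, 0.219]
contact_force: [0.0, -0.2, -2.3]
opening: 0.288
```

```bash
cat >> h.py <<'E'
def coup(tag,verbose=True):
    from scipy.optimize import least_squares
    ex=np.array([-np.sin(a_),np.cos(a_),0]);ey=np.cross(N,ex)
    f=load(tag);C=cloud(f).reshape(-1,3);L=C-S;ax=L@N;e=np.stack([L@ex,L@ey],1);r=np.linalg.norm(e,axis=1)
    col=f['p'].reshape(-1,3).astype(int);m=(ax>.006)&(ax<.08)&(r<.024)&(r>.012)&((col.max(1)-col.min(1))<40)&(col.mean(1)>90)
    q=e[m];a=ax[m]
    for _ in range(3):
        g=least_squares(lambda c:np.linalg.norm(q-c[:2]-np.outer(a-np.mean(a),c[2:]),axis=1)-.017,[0,0,0,0],loss='soft_l1',f_scale=.0005)
        k=abs(g.fun)<.0006 if False else np.abs(np.linalg.norm(q-g.x[:2]-np.outer(a-np.mean(a),g.x[2:]),axis=1)-.017)<.001
        q=q[k];a=a[k]
    print(tag,'coupler n',len(q),'c mm',(g.x[:2]*1000).round(2),'slope',g.x[2:].round(4),'ax 1%,99%',(np.percentile(a,[1,99])*1000).round(1),'meanax',a.mean().round(4))
E
python3 - <<'E'
from h import *
stn();coup('w11');grab('wrist','w12');coup('w12');stn()
E
```

```text
t 14.37 mouth d 37.6 lat 2.8 0.4 ang err 0.0009 tilt ex,ey 0.0008 0.0004 F ax -2.0 lat 0.2 -1.0 q [ 0.64 -0.2   2.25 -0.49  0.79  0.58] op 0.288
w11 coupler n 585 c mm [-2.14 -1.22] slope [0.0039 0.0091] ax 1%,99% [51.  79.7] meanax 0.0662
w12 coupler n 761 c mm [ 1.57 -1.27] slope [0.0134 0.0195] ax 1%,99% [40.3 74.8] meanax 0.0596
t 14.42 mouth d 37.9 lat 2.5 0.6 ang err 0.0013 tilt ex,ey 0.0013 0.0 F ax -1.1 lat -0.4 -0.1 q [ 0.64 -0.21  2.25 -0.49  0.79  0.58] op 0.286
```

Call:
servo_tool(increments="0 0 0 -0.02 0.15 0.3 1.5;0 0 0 -0.02 0.15 0.7 1.5;0 0 0 -0.02 0.15 1.1 1.5;0 0 0 -0.02 0.15 1.4 1.5;0 0 0 -0.02 0.15 1.4 1.5")

```text
time: 14.83
eef_pos: [0.3883, 0.31, 0.177]
tcp_rot: [0.554, 0.796, 0.111, 0.219]
contact_force: [0.5, -0.5, -1.9]
opening: 0.289
```

Run:
```python
from h import *
stn();grab('wrist','w13');coup('w13');stn()
```

```text
t 14.83 mouth d 23.2 lat 2.1 1.5 ang err 0.001 tilt ex,ey 0.0004 0.0009 F ax -1.9 lat 0.5 -0.4 q [ 0.63 -0.17  2.25 -0.5   0.76  0.58] op 0.289
w13 coupler n 804 c mm [ 1.17 -0.06] slope [0.0305 0.0296] ax 1%,99% [25.8 76.9] meanax 0.0466
t 14.88 mouth d 23.5 lat 2.0 1.7 ang err 0.0009 tilt ex,ey 0.0006 0.0006 F ax -1.9 lat -0.6 -1.1 q [ 0.63 -0.17  2.25 -0.5   0.76  0.58] op 0.292
```

Call:
servo_tool(increments="0 0 0 0 0.04 0.3 1.5;0 0 0 0 0.04 0.6 1.5;0 0 0 0 0.04 0.8 1.5;0 0 0 0 0.04 0.8 1.5")

```text
time: 15.22
eef_pos: [0.3925, 0.3098, 0.1706]
tcp_rot: [0.554, 0.796, 0.111, 0.219]
contact_force: [-0.6, 0.0, -2.3]
opening: 0.289
```

Run:
```python
from h import *
stn()
```

```text
t 15.22 mouth d 15.6 lat 1.6 2.2 ang err 0.001 tilt ex,ey 0.0009 0.0003 F ax -1.7 lat 0.1 -1.6 q [ 0.62 -0.16  2.24 -0.5   0.75  0.59] op 0.289
```

Call:
servo_tool(increments="0 0 0 0 0 0.2 1.5;0 0 0 0 0 0.4 1.5;0 0 0 0 0 0.6 1.5;0 0 0 0 0 0.8 1.5")

```text
time: 15.55
eef_pos: [0.3961, 0.3092, 0.1649]
tcp_rot: [0.554, 0.795, 0.111, 0.219]
contact_force: [-5.9, -2.0, 2.9]
opening: 0.287
```

Run:
```python
from h import *
stn()
```

```text
t 15.55 mouth d 8.9 lat 1.8 2.6 ang err 0.0007 tilt ex,ey -0.0006 0.0004 F ax 5.2 lat 3.0 -3.4 q [ 0.62 -0.14  2.24 -0.51  0.73  0.59] op 0.287
```

Call:
servo_tool(increments="0 0 0 0 0 0.2 1.5;0 0 0 0 0 0.4 1.5;0 0 0 0 0 0.6 1.5;0 0 0 0 0 0.7 1.5")

```text
time: 15.88
eef_pos: [0.3996, 0.3087, 0.1579]
tcp_rot: [0.554, 0.796, 0.111, 0.219]
contact_force: [-5.6, -2.4, 2.9]
opening: 0.288
```

Run:
```python
from h import *
stn()
```

```text
t 15.88 mouth d 1.0 lat 1.6 2.4 ang err 0.0004 tilt ex,ey 0.0004 0.0001 F ax 5.0 lat 3.3 -3.1 q [ 0.61 -0.13  2.24 -0.52  0.72  0.6 ] op 0.288
```

Call:
servo_tool(increments="0 0 0 0 0 0.2 1.5;0 0 0 0 0 0.4 1.5;0 0 0 0 0 0.4 1.5")

```text
time: 16.13
eef_pos: [0.4011, 0.3088, 0.1557]
tcp_rot: [0.554, 0.795, 0.111, 0.219]
contact_force: [-13.9, -3.0, 12.0]
opening: 0.29
```

Run:
```python
from h import *
stn()
```

```text
t 16.13 mouth d -1.6 lat 1.4 2.5 ang err 0.001 tilt ex,ey -0.0004 0.0009 F ax 16.9 lat 5.2 -5.8 q [ 0.61 -0.12  2.24 -0.52  0.71  0.6 ] op 0.29
```

Call:
servo_tool(increments="0 0 0 -0.02 -0.05 0.1 1.5;0 0 0 -0.02 -0.08 0.15 1.5;0 0 0 -0.02 -0.08 0.15 1.5;0 0 0 -0.02 -0.08 0.15 1.5")

```text
time: 16.47
eef_pos: [0.4011, 0.3088, 0.1557]
tcp_rot: [0.555, 0.795, 0.111, 0.219]
contact_force: [-19.2, -3.7, 20.3]
opening: 0.288
```

Run:
```python
from h import *
stn();grab('wrist','w14');stn();grab('scene','s14');grab('top','t14');stn()
crop('w14',260,120,380,260,5,'w14c');crop('s14',390,90,500,220,4.5,'s14c')
```

```text
t 16.47 mouth d -1.7 lat 1.3 2.6 ang err 0.0004 tilt ex,ey 0.0004 0.0 F ax 26.6 lat 6.7 -6.4 q [ 0.61 -0.12  2.24 -0.52  0.71  0.6 ] op 0.288
t 16.52 mouth d -1.6 lat 1.3 2.6 ang err 0.0005 tilt ex,ey 0.0005 -0.0001 F ax 26.1 lat 5.3 -7.4 q [ 0.61 -0.12  2.24 -0.52  0.71  0.6 ] op 0.285
t 16.62 mouth d -1.6 lat 1.3 2.6 ang err 0.0005 tilt ex,ey 0.0005 -0.0001 F ax 27.0 lat 4.8 -6.8 q [ 0.61 -0.12  2.24 -0.52  0.71  0.6 ] op 0.286
```

View pics/w14c.png

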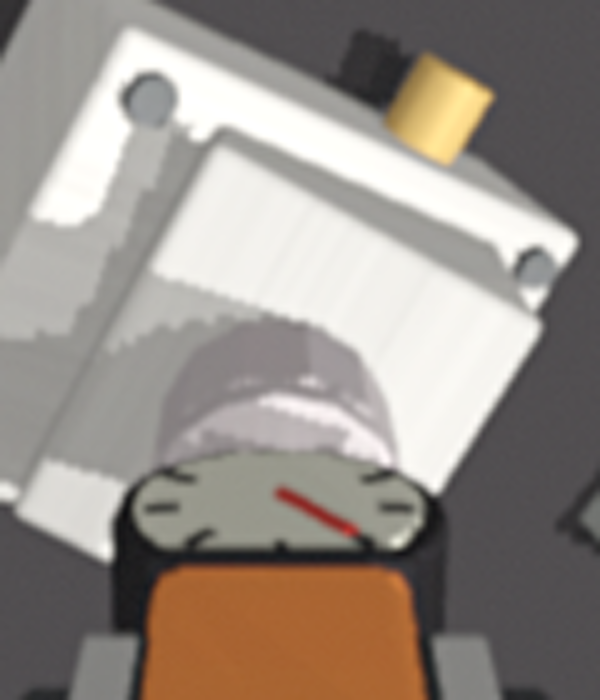

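View pics/s14c.png

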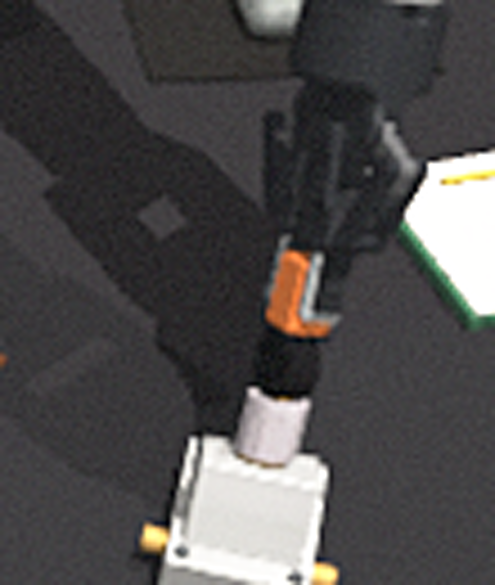

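View pics/s14.png

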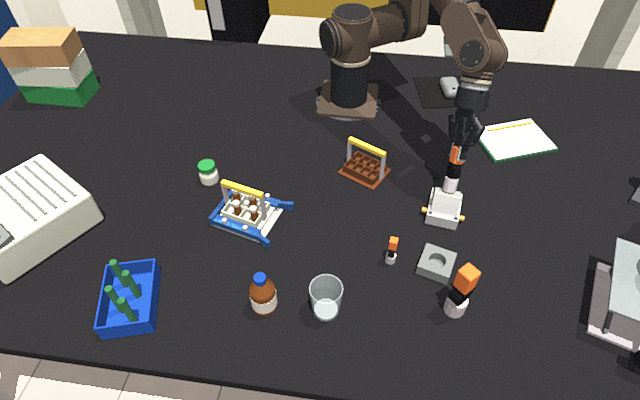

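Run:
```python
from h import *
f=load('w14');C=cloud(f).reshape(-1,3)
s=ctrl.get_state();L=C-S;ax=L@N;e=L-np.outer(ax,N);r=np.linalg.norm(e,axis=1)
# case bottom (dark) / coupler: fit centre & orientation with ax 5..30
from scipy.optimize import least_squares
ex=np.array([-np.sin(a_),np.cos(a_),0]);ey=np.cross(N,ex)
m=(ax>.004)&(ax<.031)&(r>.012)&(r<.022);q=np.stack([L@ex,L@ey],1)[m];a=ax[m]-.017
g=least_squares(lambda c:np.linalg.norm(q-c[:2]-np.outer(a,c[2:]),axis=1)-.017,[0]*4,loss='soft_l1',f_scale=.0004);print('c',g.x[:2]*1000,'slope',g.x[2:],len(q))
# grip top plane height along N (orange)
H=hsv(f).reshape(-1,3);o=(H[:,0]<18)&(H[:,1]>120)&(r<.025)&(ax>.06);print('grip top ax (home=115):',np.percentile(ax[o],[5,90,98])*1000)
stn()
```

```text
c [0.35005576 0.71926241] slope [-0.00153436  0.01167665] 543
grip top ax (home=115): [ 80.90749931 115.70603361 116.22932368]
t 16.62 mouth d -1.6 lat 1.3 2.6 ang err 0.0005 tilt ex,ey 0.0005 -0.0001 F ax 27.0 lat 4.8 -6.8 q [ 0.61 -0.12  2.24 -0.52  0.71  0.6 ] op 0.286
```

Run:
```python
from h import *
print(ctrl.sign_off())
```

```text
the job is handed in; nothing more can be done
None
```

The tray is home in the dock and the gauge is snapped onto the nipple. I handed the job in at 16.6 s with the arm still gripping the gauge and pushing.

**Tray:** I lifted the white tray by its handle and slid it into the blue dock until it hit the back stop with about 11 N, then let go. A wrist picture after release put it within about 1 mm of home. The last scene picture shows the vials standing, and the beaker, bottle and jar where they were.

**Gauge:** I took the one in the stand; its top at 121 mm fits a 115 mm gauge standing 6 mm above the bench. Before the press, all three cameras showed it about 3 mm off the nipple's axis, because it had shifted in the grip. I corrected that and pressed it on past the snap bump.

**Last checks on the gauge:**
- **Seating:** the tool stopped dead while the axial force rose from 17 to 27 N. The grip top measured 115.7–116.2 mm above the seat, against 115 mm when home.
- **Alignment:** the coupler is within about 1 mm of the nipple's axis and about 0.012 rad of square.
- **Side force:** about 8 N remained. A small shift to relieve it did not lower it.
- **Camera disagreement:** the scene and top cameras differ from the wrist camera by a few mm, so I relied on the wrist camera.

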